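# Pack the tall carton in the transit case and close it up

## Robot

A 6-joint arm with a two-finger parallel gripper is mounted at the origin on the work surface. World frame = base frame: x ahead of the robot, y to its left, z up, the work surface at z = 0. Lengths are in m, angles in rad, forces in N, time in s.
With the tool pointing down it reaches from about 0.35 to 0.85 m from the base axis. Payload 8.1 kg.
Tool frame: the origin (TCP) lies at the very end of the fingers, on their centre line; the grasp point (between the pads) lies 19 mm behind it; z points along the fingers, x is the direction in which the jaws open and shut, and the axes are right-handed (so a half turn about z gives the same grasp; the last joint's range is limited). The gripper opens to 93 mm and grips with 3 to 60 N. Pads are 15 mm wide; open, the fingers measure 128 mm over their backs; the gripper's body (75 mm by 188 mm) begins 65 mm behind the grasp point.
Start: joints at [-1.282, 0.13, 1.488, -0, 1.523, -0.085], TCP at [0.219, -0.559, 0.219] pointing down, gripper open.
Joint ranges: [-2.96, 2.96], [-0.89, 2.26], [0.02, 2.5], [-1.34, 4.48], [0, 2.73], [-2.66, 2.66]. Speed limits (rad/s): [2.39, 2.39, 2.79, 3.14, 3.14, 3.14].

## Interface

Orientations are given as a rotation vector (axis times angle).
In Python, from plant import robot gives the robot as it stands. The module is installed in compiled form; this text tells all that it offers.
- The arm moves only by the tool jog_arm, never from a script. Its argument "commands" is one flat list of numbers, 5 for each row, row after row: the gripper's target within -1 to 1 (shut at 1, half-way at 0, fully open at -1), then the shift along the tool's x, y, z in m, then the turn about the tool's z in degrees. A call has 1 to 20 rows; each row shifts and turns the commanded pose from where the row before left it, along the tool's axes as they then stand; what a row does not reach is not made up. A row lasts 1/12 s, in which the tool goes at most 41.7 mm and 7.16 degrees, less where a joint would pass 70% of its speed; a pose out of reach is approached as far as the arm can. A call is refused whole if a number of a shift passes 0.0417 or a number of a turn 7.16, either way. A call with a gripper value outside its range is refused whole. The fingers move at their own pace and stop on an object; "grip_force" is the grip in N (left out, the last holds). Time passes only in rows, so rows that do not move let the fingers close. It gives the time, the measured TCP pose, the force and the opening at its end, in the units of the state.
- robot.read_state(): the state, without advancing time (a new reading comes with each control period).
- robot.read_camera(name): name is "scene" or "side" or "wrist"; returns a dict with "img" (420x560x3 uint8, blue, green, red), "vfov" (degrees; the focal length in pixels is half the picture's height over the tangent of half this angle, whatever the lens; pixels are square), "cx", "cy" (the principal point, pixels), "extrinsics" (4x4, takes a point from world to camera coordinates). Camera axes: x right, y down, z forward; pixel columns grow to the right and rows downward; lengths in m; the calibration is good to about 2 mm. A picture is of the moment at which its call begins. There is no depth.
- robot.close_job(): hands the job in, once; it reports no verdict.
Trained networks look in a picture, given as the dict that the camera call returned (one of the last four; its "shot" number tells which), for a name from the list of things; names that differ only in an ending like _2 or _b are one class to them, and where a whole thing is asked for, a point or a joint stands for the part that bears it (a point fixed in the world has none). Each returns a list of dicts, best first, with "score" (0 to 1); they miss things now and then, are a little off and sometimes report something else, mostly with a low value. They report only what shows in the picture. A call takes as long as a camera call. They do not tell look-alikes from the thing itself.
- robot.recognise(thing, picture): "box" ([centre column, centre row, width, height] as shares, 0 to 1, of the picture: columns of its width, rows of its height, round what is visible of it).
- robot.pinpoint(thing, picture): "position" ([row, column] as shares, 0 to 1, of the picture: columns of its width, rows of its height: a listed point, or the origin of a listed thing).
The state is a dict: "t": time; "q": joint angles; "dq": joint speeds; "joint_torque": joint torques, N m; "tool_pos": TCP position; "orientation": TCP orientation; "force": force on the tool from outside, world axes, zero at the start; "wrist_torque": the same for the moment, N m; "opening": finger opening in m.
Only numpy, scipy, OpenCV 4.12 (cv2) and the standard library are available. Lean on these libraries where they do the work, as an engineer would, in place of code of your own. Each camera call takes 0.05 s, during which the arm holds its last target.

## Task

Lower the tall capped carton gently onto its side on the bench, without letting it topple, and let go of it; then take it again and lay it flat in the open plywood case. Put the lid on the case so that it sits fully down all round, and swing the wire bail over until its feet rest on the lid. Leave the roll of tape, the squat carton and the tub where they are.

Things in the scene. Friction and masses are not known exactly. Their poses are not given: they have to be found in the camera images.
- case: Open plywood transit case, fixed: outside 136 (its x) x 196 (y) x 72 high, walls and floor 8 thick, so 120 x 180 x 64 deep inside. Origin: centre of its underside, on the bench; z up. On its far (+x) wall two steel ears, 12 wide at y = -60 and +60, x = 75 to 89, carry the bail and rise to z = 104.
- case_in (a point): Centre of the case's inner floor, 8 above the bench; axes as the case.
- bail (a joint): Angle of the wire bail (a U of steel rod hinged on the ears), rad: 0 = closed, level, its two rubber feet resting on the lid's top; grows as it lifts and swings back towards the case's +x; starts open, leaning back, at 2.1 to 2.45; stops at 2.55. Stiff hinge: stays at any angle; about 1.5 N at the cross-bar moves it.
- bail_bar (a point): Middle of the bail's straight cross-bar: round steel 13 in diameter, 120 long along the case's y, 130 from the hinge axis; the two arms (10 thick) run at y = -60 and +60 from its ends to the hinge. Closed, it is 16 above the lid's top (96 above the bench) at case x = -48.
- bail_hinge (a point): Middle of the bail's hinge axis, which runs along the case's y: at case x = +82, y = 0, z = 96.
- lid: Loose plywood lid, right way up on the bench: board 136 (its x) x 196 (y) x 8, at z = 8 to 16; under it two battens 10 wide x 168 long x 8 high at x = -50 and +50, which drop inside the case walls with 5 to 6 to spare. Origin: centre of the battens' underside; z up. Seated (either way round), its origin is 64 above the case's origin and right over it. 0.28 kg.
- lid_handle (a point): Middle of the lid's wooden bar handle: bar 14 (x) x 90 (y) x 16 high, along the lid's y over its centre, on two posts at y = -37 and +37; this point is 40 above the lid's origin, 24 above the board's top; free gap of 16 under the bar.
- carton: The tall carton: square 50 x 50, 150 tall, closed, cardboard with a paper band near the foot and a flush grey plastic cap (18) at the top. Stands upright at the start. Origin: centre of its foot; z runs along its length to the cap, x and y square to its side faces. About 0.22 kg.
- carton_mid (a point): Middle of the tall carton, 75 from its foot; axes as the carton.
- tape: Bystander: roll of masking tape lying flat, 124 in diameter, 50 high, hole 76. Origin: centre of its underside.
- squat: Bystander: squat closed carton, 85 x 85 x 60 high, no cap. Origin: centre of its underside.
- tub: Bystander: grey plastic tub, open, 104 in diameter at the rim, 85 high. Origin: centre of its underside.
There are look-alikes about, which are no part of the job. Leave any green or pink look-alike of the lid alone.

How it is judged:
By the outcome, as a careful person would: the job done as asked, in the order asked, and still so for the second after the job is handed in, with the robot touching nothing.
It also fails if it takes over 72 s, if anything falls off the work surface, if the arm or the gripper's body presses on something with over 40 N, if the wrist force passes 120 N, or if a joint passes its speed limit or range.

## Working session

There is one attempt and no reset: what is moved stays moved. The work goes in short steps, Python scripts to look and compute and a tool call to move; the robot and the scene stay as the last step left them, time stands still between calls to the robot, and variables do not carry over. Pictures are saved under pics/ and viewed, and the job is handed in when it is done.

Besides the shell and the picture viewer there is one more tool, called by a JSON object that holds its "op" and its "data". jog_arm: Moves the arm, as the interface text tells. Its arguments: {"type":"object","properties":{"commands":{"type":"array"},"grip_force":{"type":"number"}},"required":["commands"]}

```bash
mkdir -p pics; ls; cat > h.py <<'E'
import numpy as np,cv2
from plant import robot
from scipy.spatial.transform import Rotation as R
def K(p):
    h=p["img"].shape[0]; f=h/2/np.tan(np.radians(p["vfov"])/2); return f
def ray(p,u,v):
    f=K(p);E=np.array(p["extrinsics"]);d=np.array([(u-p["cx"])/f,(v-p["cy"])/f,1.]);Rw=E[:3,:3].T
    return -Rw@E[:3,3],Rw@d
def onz(p,u,v,z):
    o,d=ray(p,u,v); return o+d*(z-o[2])/d[2]
def proj(p,X):
    E=np.array(p["extrinsics"]);c=E[:3,:3]@np.array(X)+E[:3,3];f=K(p);return np.array([c[0]/c[2]*f+p["cx"],c[1]/c[2]*f+p["cy"]])
E
python3 - <<'E'
from h import *
s=robot.read_state();print(s)
for n in ["scene","side","wrist"]:
    p=robot.read_camera(n);cv2.imwrite(f"pics/{n}0.png",p["img"])
    print(n,p["vfov"],p["cx"],p["cy"],np.round(p["extrinsics"],3).tolist(),[k for k in p])
    for t in ["case","case_in","bail_bar","bail_hinge","lid","lid_handle","carton","carton_mid","tape","squat","tub"]:
        for r in robot.pinpoint(t,p)[:4]:
            print(t,round(r["score"],2),np.round([r["position"][1]*560,r["position"][0]*420],1))
print(robot.read_state()["t"])
E
```

```text
pics
{'t': 0.0, 'q': array([-1.28237799e+00,  1.31160705e-01,  1.48923432e+00,  2.95301759e-07,
        1.52297764e+00, -8.54099788e-02]), 'dq': array([-0.00086385,  0.00059683, -0.00076536, -0.00085508, -0.00130392,
       -0.00231716]), 'joint_torque': array([-5.88874673e-05, -5.59834206e+01, -4.91772652e+01,  7.69448443e-02,
        3.51806148e-02, -1.50983560e-04]), 'tool_pos': array([ 0.21896947, -0.558033  ,  0.21761239]), 'orientation': array([-2.59462452e+00,  1.76930969e+00,  2.16619638e-03]), 'force': array([-0.45529893, -0.99550589,  0.77423969]), 'wrist_torque': array([-0.00695085, -0.00070611, -0.04026087]), 'opening': 0.09314719154276355}
scene 42.645157502404935 279.22146826408493 212.58537578897918 [[0.318, 0.948, -0.023, -0.03], [0.61, -0.223, -0.76, -0.295], [-0.726, 0.228, -0.649, 1.918], [0.0, 0.0, 0.0, 1.0]] ['img', 'vfov', 'cx', 'cy', 'extrinsics', 'shot']
case 0.7 [337.5 219.8]
case_in 0.92 [339.3 217.8]
case_in 0.72 [375.4 192. ]
case_in 0.36 [417.1 189.7]
bail_bar 0.66 [375.1 191.5]
lid 0.65 [101.9 250.9]
lid 0.6 [168.4 192.3]
lid_handle 0.88 [168.2 181. ]
li
[... 449 characters left out ...]
9 [272.3 282.4]
case_in 0.56 [272.1 279. ]
bail_bar 0.79 [199.4 219.7]
bail_hinge 0.56 [235.8 253.7]
lid 0.9 [304.1 187.6]
lid 0.79 [308.1 145.8]
lid 0.61 [374.2 183.9]
lid_handle 0.9 [305.  177.1]
lid_handle 0.68 [310.9 136. ]
lid_handle 0.63 [374.7 172.4]
carton 0.78 [276.1 392.7]
carton_mid 0.83 [283.6 374. ]
tape 0.67 [179.5 270.6]
tub 0.59 [159.  417.2]
wrist 69.84623769912324 285.13570694570046 211.99732546233832 [[0.365, -0.931, 0.001, -0.599], [-0.896, -0.351, 0.272, -0.031], [-0.253, -0.1, -0.962, 0.391], [0.0, 0.0, 0.0, 1.0]] ['img', 'vfov', 'cx', 'cy', 'extrinsics', 'shot']
lid 0.88 [404.3  36. ]
lid 0.61 [167.7 132.7]
lid_handle 0.84 [419.4  19.1]
lid_handle 0.7 [153.1 132.7]
1.8
```

View pics/scene0.png

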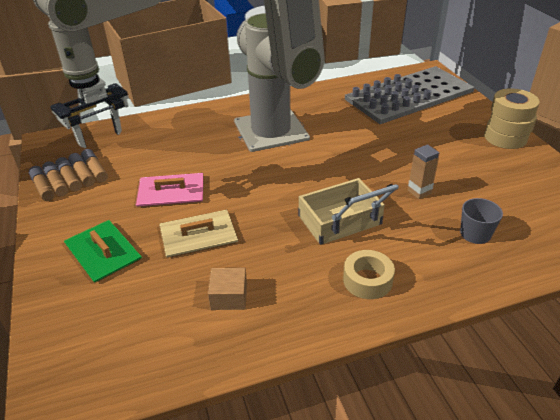

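View pics/side0.png

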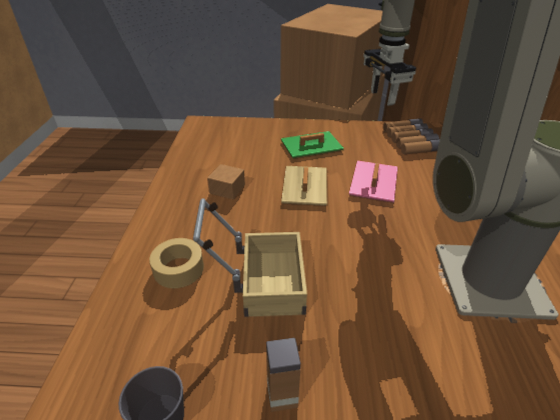

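View pics/wrist0.png

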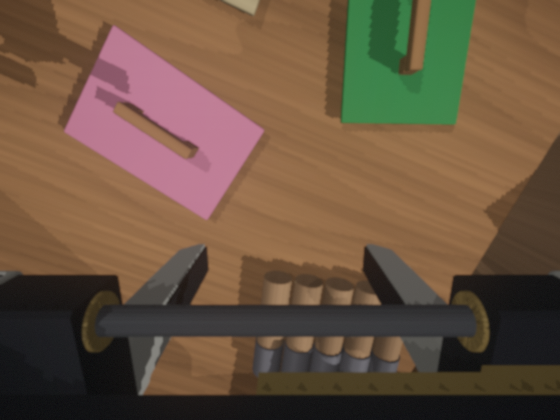

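```bash
cat >> h.py <<'E'
def tri(obs):
    A=[];b=[]
    for p,u,v in obs:
        o,d=ray(p,u,v);d=d/np.linalg.norm(d);M=np.eye(3)-np.outer(d,d);A.append(M);b.append(M@o)
    return np.linalg.lstsq(np.vstack(A),np.hstack(b),rcond=None)[0]
def crop(p,u,v,r,k,name,draw=[]):
    im=cv2.resize(p["img"],None,fx=k,fy=k,interpolation=cv2.INTER_CUBIC)
    for a,b,c in draw:
        A=proj(p,a)*k+(k-1)/2;B=proj(p,b)*k+(k-1)/2
        cv2.line(im,tuple(int(round(x*4)) for x in A),tuple(int(round(x*4)) for x in B),c,1,cv2.LINE_AA,2)
    x0=max(0,int((u-r)*k));y0=max(0,int((v-r*.75)*k));cv2.imwrite("pics/"+name,im[y0:int((v+r*.75)*k),x0:int((u+r)*k)])
def box(x,y,yaw,lx,ly,z0,z1,c=(0,0,255)):
    cs=[np.array([x,y])+np.array([[np.cos(yaw),-np.sin(yaw)],[np.sin(yaw),np.cos(yaw)]])@np.array([a*lx/2,b*ly/2]) for a,b in [(1,1),(-1,1),(-1,-1),(1,-1)]]
    L=[]
    for i in range(4):
        a=cs[i];b=cs[(i+1)%4]
        L+=[((*a,z0),(*b,z0),c),((*a,z1),(*b,z1),c),((*a,z0),(*a,z1),c)]
    return L
import pickle
def save(n,p): pickle.dump(p,open(f"pics/{n}.pkl","wb"))
def load(n): return pickle.load(open(f"pics/{n}.pkl","rb"))
E
python3 - <<'E'
from h import *
a=robot.read_camera("scene");b=robot.read_camera("side");save("sc",a);save("si",b)
for n,z,s,t in [("case_in",.008,(339.3,217.8),(272.1,279)),("lidh",.04,(194.4,222.9),(305,177.1)),("cart",.075,(424.3,174.7),(283.6,374)),("bar",0,(375.1,191.5),(199.4,219.7))]:
    print(n,tri([(a,*s),(b,*t)]),onz(a,*s,z) if z else "",onz(b,*t,z) if z else "")
crop(a,345,210,65,6,"c1.png");crop(b,270,275,65,6,"c2.png")
E
```

```text
case_in [0.53104997 0.03432864 0.00844531] [0.53084101 0.03462731 0.008     ] [0.53093395 0.03373396 0.008     ]
lidh [ 0.45315585 -0.36331171  0.04112395] [ 0.4473968  -0.36434556  0.04      ] [ 0.45517613 -0.36041646  0.04      ]
cart [0.4957428  0.3113751  0.06979817] [0.5089749  0.30937572 0.075     ] [0.49081264 0.30893095 0.075     ]
bar [0.67831272 0.05476452 0.20668472]
```

View pics/c1.png

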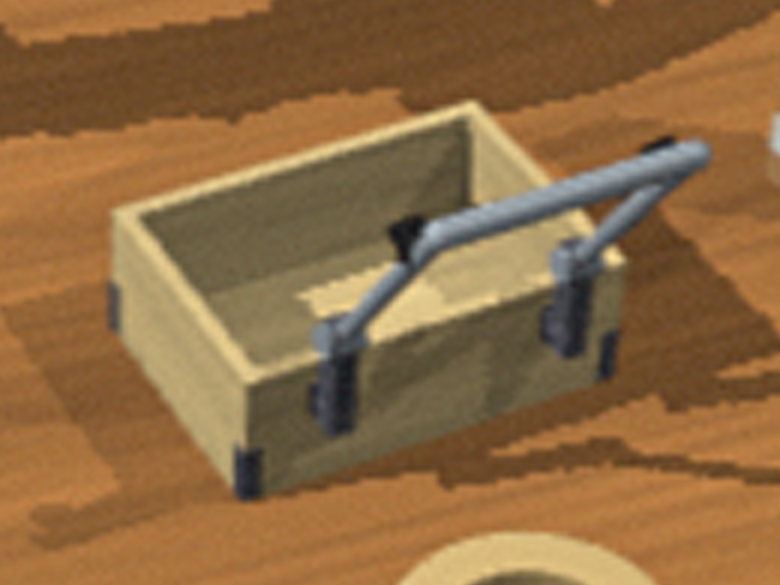

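View pics/c2.png

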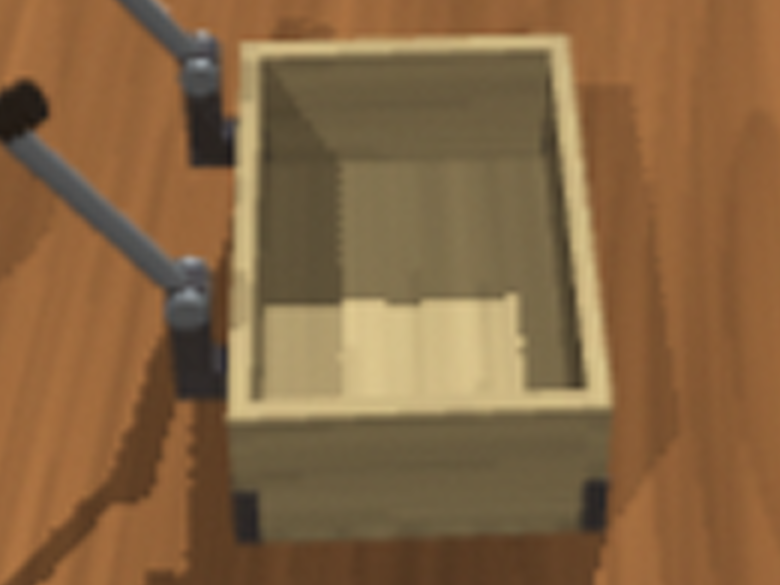

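```bash
cat >> h.py <<'E'
from scipy.optimize import least_squares
def fit(obs,x0,z=None):
    # obs: (pic,u,v,(bx,by,bz))
    def f(q):
        r=[]
        for p,u,v,m in obs:
            c,s=np.cos(q[2]),np.sin(q[2]); X=[q[0]+c*m[0]-s*m[1],q[1]+s*m[0]+c*m[1],m[2]]
            r+=list(proj(p,X)-[u,v])
        return r
    s=least_squares(f,x0); return s.x,np.round(s.fun,1)
E
python3 - <<'E'
from h import *
a=load("sc");b=load("si")
hx,hy=.068,.098
def cc(p,off,L,z):
    return [(p,(u+off[0]-2.5)/6,(v+off[1]-2.5)/6,(sx*hx,sy*hy,z)) for u,v,sx,sy in L]
o1=cc(a,(1680,967),[(112,212,-1,-1),(470,102,-1,1),(625,262,1,1),(248,380,1,-1)],.072)
o2=cc(b,(1230,1357),[(243,42,1,-1),(570,38,-1,-1),(610,408,-1,1),(230,415,1,1)],.072)
for o in (o1,o2,o1+o2): print(fit(o,[.53,.034,0]))
x=fit(o1+o2,[.53,.034,0])[0]
crop(a,345,210,65,6,"d1.png",box(*x,.136,.196,0,.072));crop(b,270,275,65,6,"d2.png",box(*x,.136,.196,0,.072))
crop(a,198,230,50,8,"e1.png");crop(b,305,185,50,8,"e2.png")
crop(a,424,172,50,8,"f1.png");crop(b,283,370,50,8,"f2.png")
E
cd pics; python3 -c "
import cv2,numpy as np
for n in 'ef':
    a,b=cv2.imread(n+'1.png'),cv2.imread(n+'2.png');print(a.shape,b.shape)
"
```

```text
(array([0.52875133, 0.0355145 , 0.10484763]), array([-0.3, -0.2,  0.4, -0.4,  0.2, -0.4, -0.2,  0.8]))
(array([0.52730145, 0.03414871, 0.09136873]), array([ 0.2,  0. ,  0. , -0.5,  0.3, -0.1, -0.5,  0.4]))
(array([0.52776882, 0.03498768, 0.09641627]), array([-0.5, -0.6,  0.4, -0.4, -0.2, -0.3, -0.9,  0.5, -0.2,  0.3, -0.4,
       -0.3,  0.3,  0. , -0.6,  0.8]))
(600, 800, 3) (600, 800, 3)
(600, 800, 3) (600, 800, 3)
```

View pics/e1.png

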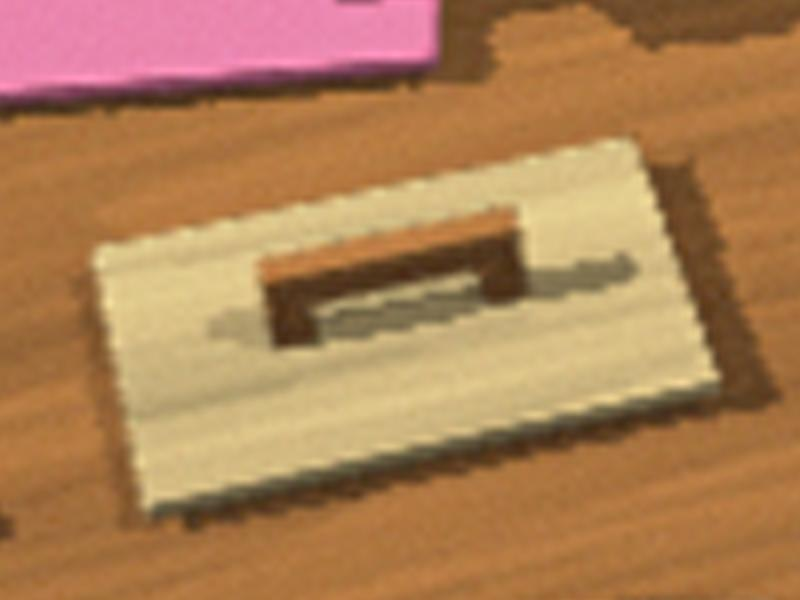

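View pics/e2.png

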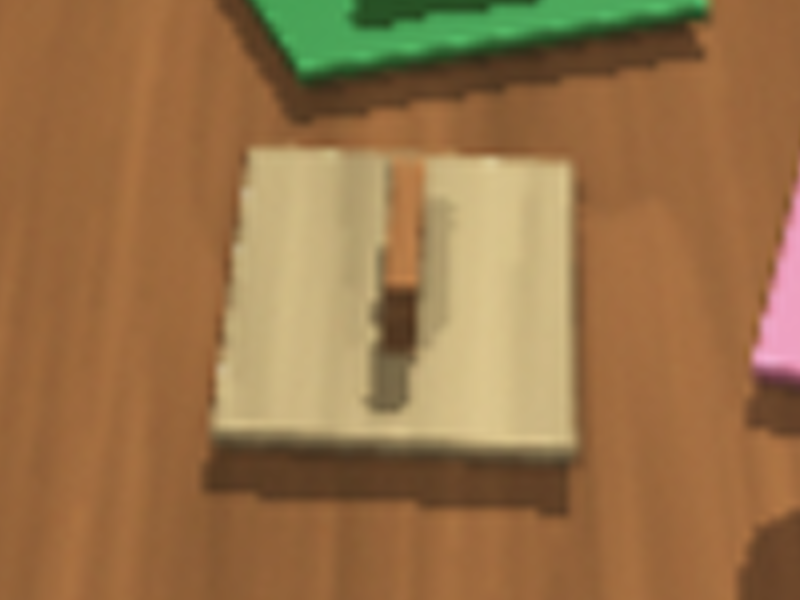

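View pics/f1.png

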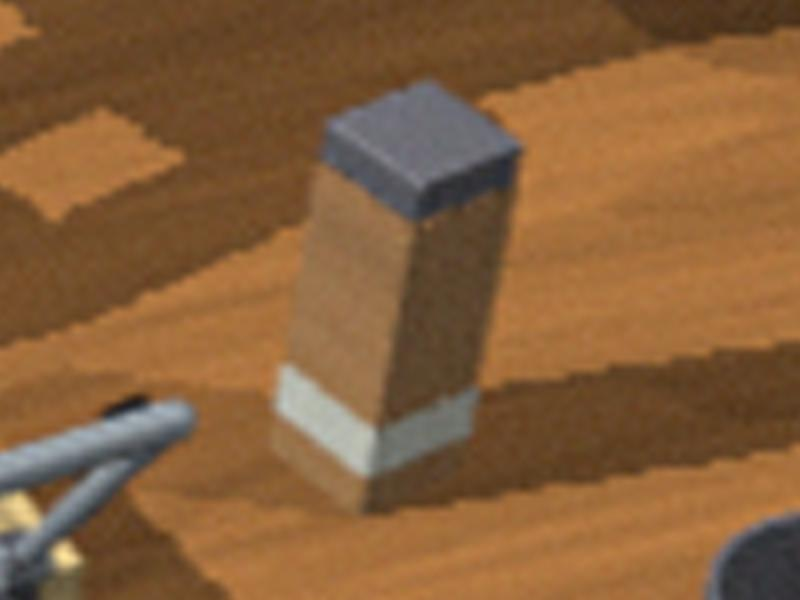

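View pics/f2.png

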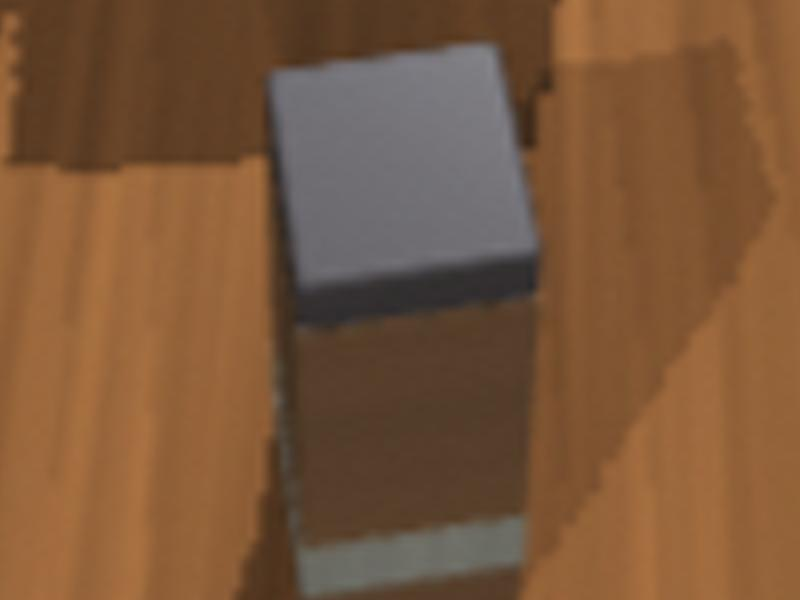

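```bash

python3 - <<'E'
from h import *
a=load("sc");b=load("si")
def cc(p,off,L,z,hx,hy):
    return [(p,(u+off[0]-3.5)/8,(v+off[1]-3.5)/8,(sx*hx,sy*hy,z)) for u,v,sx,sy in L]
o1=cc(a,(1184,1540),[(95,248,-1,-1),(632,140,-1,1),(718,380,1,1),(148,510,1,-1)],.016,.068,.098)
o2=cc(b,(2040,1180),[(250,150,1,-1),(570,162,-1,-1),(575,445,-1,1),(215,430,1,1)],.016,.068,.098)
for o in (o1,o2,o1+o2): print(fit(o,[.45,-.36,0]))
L=fit(o1+o2,[.45,-.36,0])[0]
o1=cc(a,(2992,1076),[(327,127,-1,-1),(430,80,-1,1),(522,150,1,1),(418,187,1,-1)],.15,.025,.025)+cc(a,(2992,1076),[(365,512,1,-1)],0,.025,.025)
o2=cc(b,(1864,2660),[(270,75,1,-1),(495,43,-1,-1),(537,248,-1,1),(300,287,1,1)],.15,.025,.025)
for o in (o1,o2,o1+o2): print(fit(o,[.5,.31,0.2]))
C=fit(o1+o2,[.5,.31,0.2])[0]
crop(a,198,230,50,8,"e1.png",box(*L,.136,.196,.008,.016));
crop(b,283,370,50,8,"f2.png",box(*C,.05,.05,0,.15))
crop(a,424,172,50,8,"f1.png",box(*C,.05,.05,0,.15))
# bail bar ends: cross-bar far ends
for u,v in [(425,240),(705,152)]: print((u+1680)/6,(v+967)/6)
x=np.array([.5278,.035,.096])
c,s=np.cos(x[2]),np.sin(x[2])
for th in (2.1,2.2,2.3,2.4):
    l=[]
    for y in (-.06,.06):
        X=np.array([.082-.13*np.cos(th),y,.096+.13*np.sin(th)]);W=[x[0]+c*X[0]-s*X[1],x[1]+s*X[0]+c*X[1],X[2]]
        l.append(np.round(proj(a,W),1))
    print(th,l)
print([np.round(W,3) for W in [onz(a,367,281,0),onz(a,228.5,297.8,0),onz(a,472,234.3,0)]])
E
```

```text
(array([ 0.45765792, -0.3602742 , -0.02833959]), array([-0.3,  0.2,  0.2, -0.4,  0.4,  0.2, -0.4, -0.1]))
(array([ 0.45454576, -0.36241523, -0.02244491]), array([-0.3, -0.4,  0.1, -0.1,  0.4,  0.4, -0.3, -0.1]))
(array([ 0.45570808, -0.36062104, -0.02492295]), array([-0.6, -0.1, -0.2, -0.8,  0.2, -0.4, -0.5, -0.5, -0.6, -0.2, -0.1,
        0.3, -0.1,  0.8, -0.8,  0.2]))
(array([0.49572606, 0.31199588, 0.21798022]), array([-0.4, -0.7, -0.1, -0.1,  0.7, -0.7,  0.4,  0.2, -0.7,  1.2]))
(array([0.49312079, 0.31186036, 0.21411139]), array([-0.8, -0.7,  0.3, -0.8,  1. ,  0.8, -0.5,  0.5]))
(array([0.49358173, 0.31215774, 0.21745388]), array([-0.7, -1.1, -0.4, -0.5,  0.4, -1.1,  0.1, -0.2, -1.1,  0.7, -1.2,
       -0.5, -0. , -0.7,  0.7,  0.9, -0.7,  0.7]))
350.8333333333333 201.16666666666666
397.5 186.5
2.1 [array([351. , 197.5]), array([393.7, 184.3])]
2.2 [array([353.1, 202.4]), array([395.8, 189. ])]
2.3 [array([355. , 207.5]), array([397.7, 193.9])]
2.4 [array([356.7, 212.7]), array([399.4, 199. ])]
[array([0.77 , 0.008, 0.   ]), array([ 0.706, -0.337,  0.   ]), array([0.711, 0.354, 0.   ])]
```

View pics/d1.png

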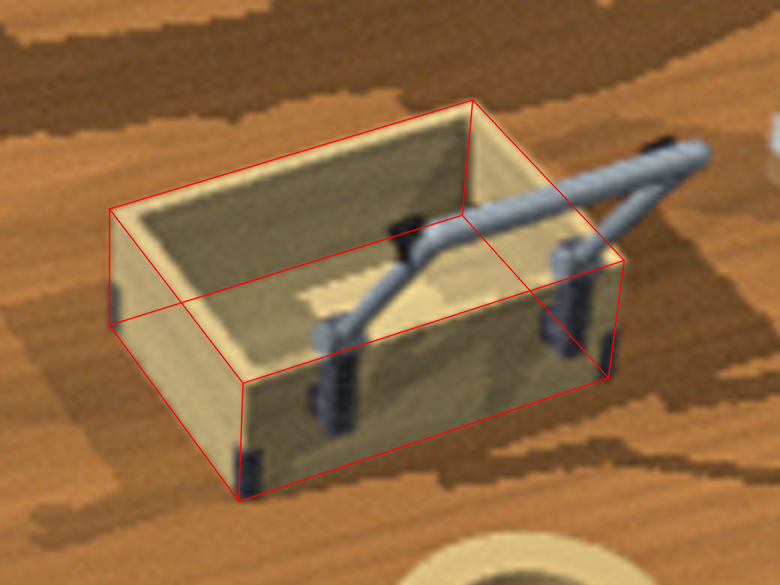

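View pics/f1.png

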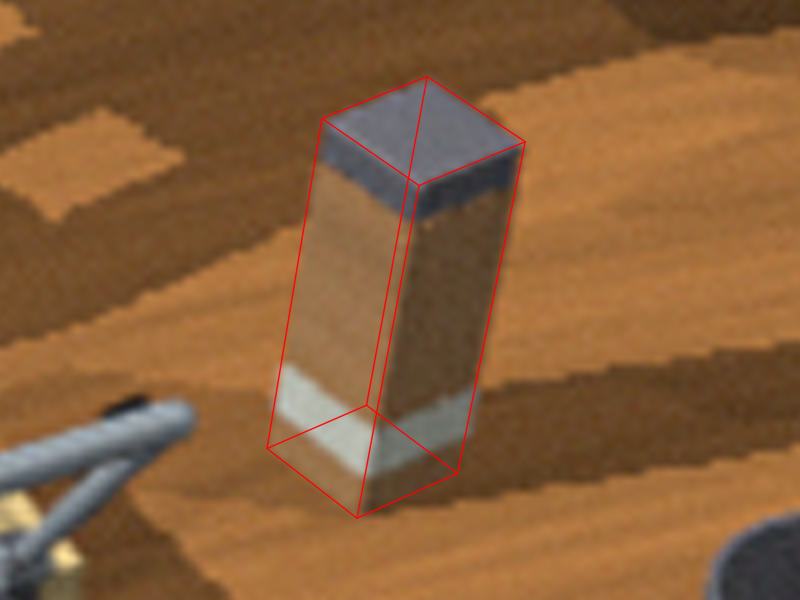

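View pics/f2.png

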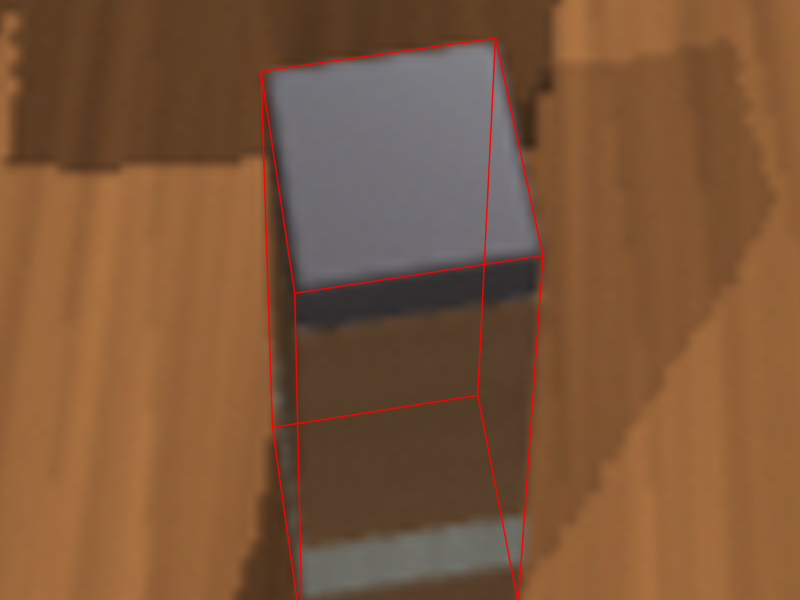

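```bash
cat >> h.py <<'E'
def go(x,y,z,yaw,s=None):
    s=s or robot.read_state();Rm=R.from_rotvec(s["orientation"]).as_matrix();d=np.array([x,y,z])-s["tool_pos"]
    ty=np.arctan2(Rm[1,0],Rm[0,0]);dy=(yaw-ty+np.pi/2)%np.pi-np.pi/2
    turn=-np.degrees(dy)  # tool z down
    n=ty+dy;X=np.array([np.cos(n),np.sin(n),0]);Z=np.array([0,0,-1]);Y=np.cross(Z,X)
    print("t",round(s["t"],2),"tool",np.round(s["tool_pos"],4),"yaw",round(ty,3),"tilt",np.round(Rm[:,2],3),"q6",round(s["q"][5],2),"| turn deg",round(turn,1),"then shift xyz mm",np.round([d@X*1000,d@Y*1000,d@Z*1000],1),"F",np.round(s["force"],1),"op",round(s["opening"],4))
E
python3 - <<'E'
from h import *
a=load("sc");b=load("si")
C=[.4945,.3122];yw=.217
go(*C,.25,yw)
Y=np.array([-np.sin(yw),np.cos(yw)])
q=np.array(C)+Y*.17
print(q,proj(a,[*q,0]),proj(b,[*q,0]))
print("stack",onz(a,512,140,0),"peg",onz(a,470,95,0),onz(a,352,100,0),"edge",onz(a,555,290,0))
w=robot.read_state();E=None
p=robot.read_camera("wrist");E=np.array(p["extrinsics"]);cam=-E[:3,:3].T@E[:3,3];print("cam in tool",R.from_rotvec(w["orientation"]).as_matrix().T@(cam-w["tool_pos"]))
E
```

```text
t 1.9 tool [ 0.2191 -0.5586  0.2186] yaw -1.197 tilt [-0.  0. -1.] q6 -0.09 | turn deg -81.0 then shift xyz mm [ 456.4 -791.1  -31.4] F [ 0.4 -0.1  0.4] op 0.0931
[0.45789884 0.47821312] [459.86956938 173.75586174] [299.12797075 504.38180744]
stack [0.35220508 0.75011445 0.        ] peg [0.03099035 0.79810855 0.        ] [-0.09476911  0.35838979  0.        ] edge [0.95240327 0.42831738 0.        ]
cam in tool [-0.001203   -0.07600084 -0.1667471 ]
```

{"op": "jog_arm", "data": {"commands": [-1,0,0,-0.003,-6.75,-1,0,0,-0.003,-6.75,-1,0,0,-0.003,-6.75,-1,0,0,-0.003,-6.75,-1,0,0,-0.003,-6.75,-1,0,0,-0.003,-6.75,-1,0,0,-0.003,-6.75,-1,0,0,-0.003,-6.75,-1,0,0,-0.003,-6.75,-1,0,0,-0.003,-6.75,-1,0,0,-0.003,-6.75,-1,0,0,-0.003,-6.75,-1,0.019,-0.033,0,0,-1,0.019,-0.033,0,0,-1,0.019,-0.033,0,0,-1,0.019,-0.033,0,0,-1,0.019,-0.033,0,0,-1,0.019,-0.033,0,0,-1,0.019,-0.033,0,0,-1,0.019,-0.033,0,0], "grip_force": 5}}

```text
t: 3.62
tool_pos: [0.3109, -0.2664, 0.2547]
orientation: [3.123, 0.339, 0.001]
force: [1.1, 0.0, -0.0]
opening: 0.0927
```

```bash
python3 -c "
from h import *
go(.4945,.3122,.25,.217)"
```

```text
t 3.62 tool [ 0.3109 -0.2664  0.2547] yaw 0.216 tilt [ 0.001 -0.    -1.   ] q6 -1.05 | turn deg -0.0 then shift xyz mm [ 303.9 -525.5    4.7] F [ 1.1  0.  -0. ] op 0.0927
```

{"op": "jog_arm", "data": {"commands": [-1,0.019,-0.033,0,0,-1,0.019,-0.033,0,0,-1,0.019,-0.033,0,0,-1,0.019,-0.033,0,0,-1,0.019,-0.033,0,0,-1,0.019,-0.033,0,0,-1,0.019,-0.033,0,0,-1,0.019,-0.033,0,0,-1,0.019,-0.033,0,0,-1,0.019,-0.033,0,0,-1,0.019,-0.033,0,0,-1,0.019,-0.033,0,0,-1,0.019,-0.033,0,0,-1,0.019,-0.033,0,0,-1,0.019,-0.03,0,0,-1,0.015,-0.01,0,0,-1,0,0,0,0,-1,0,0,0,0]}}

```text
t: 5.12
tool_pos: [0.4957, 0.2873, 0.254]
orientation: [3.122, 0.342, -0.002]
force: [0.7, 0.2, -0.4]
opening: 0.093
```

```bash
python3 -c "
from h import *
go(.4945,.3122,.106,.217)
p=robot.read_camera('wrist');cv2.imwrite('pics/w1.png',p['img'])
r=[proj(p,[.4945,.3122,.15])];print(r)
b=robot.read_camera('side');cv2.imwrite('pics/s1.png',b['img'])
"
```

```text
t 5.12 tool [0.4957 0.2873 0.254 ] yaw 0.218 tilt [-0.001 -0.001 -1.   ] q6 0.22 | turn deg 0.1 then shift xyz mm [  4.2 -24.6 148. ] F [ 0.7  0.2 -0.4] op 0.093
[array([289.5334992 , 186.16102822])]
```

View pics/w1.png

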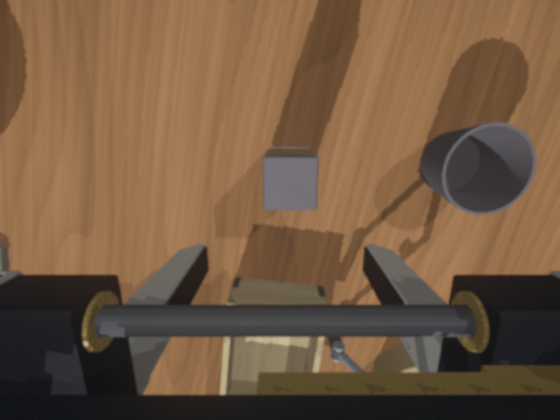

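View pics/s1.png

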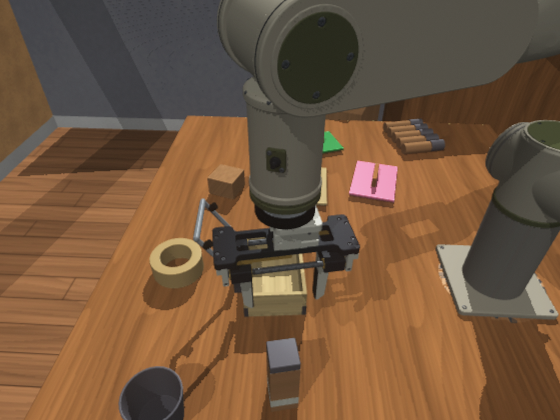

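{"op": "jog_arm", "data": {"commands": [-1,0.0055,-0.0265,0,0,-1,0,0,0.02,0,-1,0,0,0.03,0,-1,0,0,0.03,0,-1,0,0,0.03,0,-1,0,0,0.025,0,-1,0,0,0.013,0,-1,0,0,0,0,-1,0,0,0,0]}}

```text
t: 5.97
tool_pos: [0.4955, 0.3131, 0.1072]
orientation: [3.123, 0.338, -0.0]
force: [0.9, -0.3, 0.2]
opening: 0.0931
```

```bash
python3 -c "
from h import *
go(.4945,.3135,.106,.217)
a=robot.read_camera('scene');crop(a,424,172,50,8,'g1.png')
"
```

```text
t 5.97 tool [0.4955 0.3131 0.1072] yaw 0.216 tilt [-0. -0. -1.] q6 0.26 | turn deg -0.1 then shift xyz mm [-0.9 -0.6  1.2] F [ 0.9 -0.3  0.2] op 0.0931
```

View pics/g1.png

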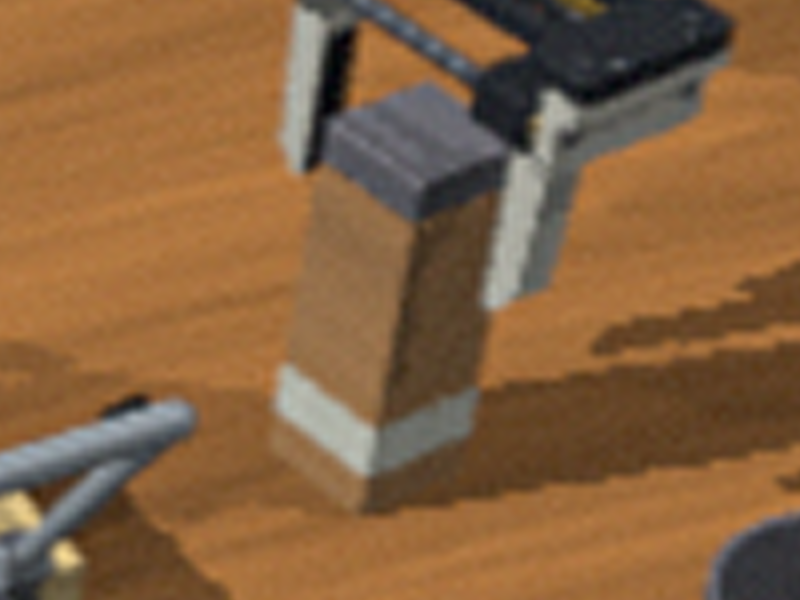

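{"op": "jog_arm", "data": {"commands": [0.2,0,0,0,0,0.2,0,0,0,0,0.2,0,0,0,0,0.2,0,0,0,0,0.2,0,0,0,0,0.2,0,0,0,0], "grip_force": 5}}

```text
t: 6.52
tool_pos: [0.4956, 0.3138, 0.1068]
orientation: [-3.123, -0.34, -0.0]
force: [-0.5, 0.5, -0.2]
opening: 0.0578
```

{"op": "jog_arm", "data": {"commands": [0.2,0,0,0,0,0.2,0,0,0,0,0.2,0,0,0,0]}}

```text
t: 6.77
tool_pos: [0.4954, 0.3138, 0.1066]
orientation: [3.123, 0.34, -0.0]
force: [-1.1, 0.3, 1.6]
opening: 0.0504
```

```bash
python3 -c "
import numpy as np
h=125.6;f=np.radians(np.arange(0,93,5))
d=25*(1-np.cos(f))+h*np.sin(f);z=25*np.sin(f)+h*np.cos(f)
for a,x,y,X,Y in zip(range(5,95,5),np.diff(d),np.diff(z),d[1:],z[1:]):print(a,round(-x,1),round(-y,1),round(X,1),round(Y,1))"
```

```text
5 -11.0 -1.7 11.0 127.3
10 -11.1 -0.7 22.2 128.0
15 -11.2 0.2 33.4 127.8
20 -11.1 1.2 44.5 126.6
25 -11.0 2.2 55.4 124.4
30 -10.7 3.1 66.1 121.3
35 -10.4 4.0 76.6 117.2
40 -10.0 4.9 86.6 112.3
45 -9.6 5.8 96.1 106.5
50 -9.0 6.6 105.1 99.9
55 -8.4 7.4 113.5 92.5
60 -7.7 8.1 121.3 84.5
65 -7.0 8.7 128.3 75.7
70 -6.2 9.3 134.5 66.5
75 -5.4 9.8 139.8 56.7
80 -4.5 10.2 144.4 46.4
85 -3.6 10.6 147.9 35.9
90 -2.7 10.9 150.6 25.0
```

Tool −y is the tipping direction. First 25°, each 5° over two rows.

{"op": "jog_arm", "data": {"commands": [0.2,0,-0.0055,-0.0008,0,0.2,0,-0.0055,-0.0008,0,0.2,0,-0.0055,-0.0004,0,0.2,0,-0.0055,-0.0003,0,0.2,0,-0.0056,0.0001,0,0.2,0,-0.0056,0.0001,0,0.2,0,-0.0055,0.0006,0,0.2,0,-0.0055,0.0006,0,0.2,0,-0.0055,0.001,0,0.2,0,-0.0055,0.0012,0,0.2,0,0,0,0]}}

```text
t: 7.68
tool_pos: [0.4837, 0.369, 0.1063]
orientation: [-3.122, -0.341, -0.002]
force: [-1.2, -1.3, 3.8]
opening: 0.0499
```

```bash
python3 -c "
from h import *
go(.4954,.3138,.1066,.217)
a=robot.read_camera('scene');crop(a,424,172,50,8,'g2.png')
"
```

```text
t 7.68 tool [0.4837 0.369  0.1063] yaw 0.217 tilt [ 0.001  0.001 -1.   ] q6 0.35 | turn deg 0.0 then shift xyz mm [-0.5 56.4 -0.3] F [-1.2 -1.3  3.8] op 0.0499
```

View pics/g2.png

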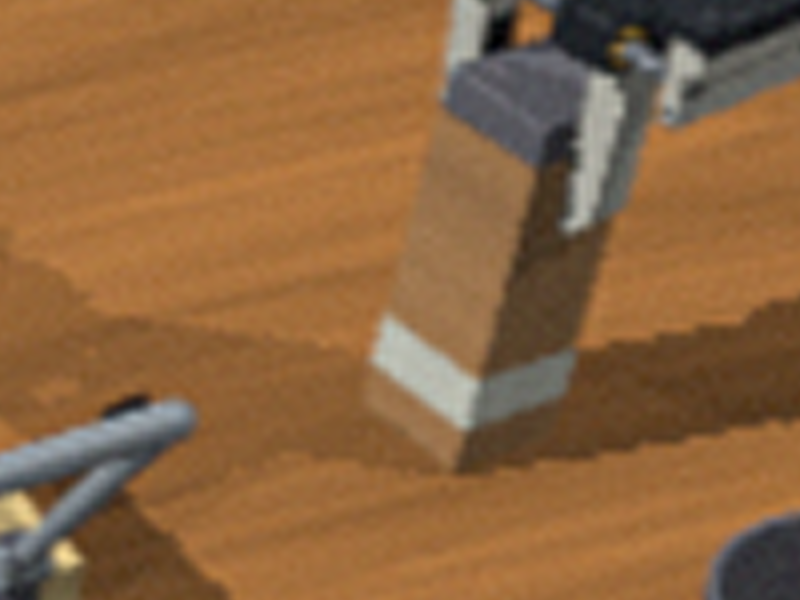

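{"op": "jog_arm", "data": {"commands": [0.2,0,-0.004,0.0003,0,0.2,0,-0.004,0.0003,0,0.2,0,-0.004,0.0003,0,0.2,0,-0.004,0.0003,0,0.2,0,0,0,0], "grip_force": 3}}

```text
t: 8.15
tool_pos: [0.4801, 0.3843, 0.1042]
orientation: [-3.122, -0.34, -0.001]
force: [-0.2, -0.4, 3.3]
opening: 0.0494
```

```bash
python3 -c "
from h import *
go(.4954,.3138,.1066,.217)
a=robot.read_camera('scene');crop(a,434,172,50,8,'g3.png')
"
```

```text
t 8.15 tool [0.4801 0.3843 0.1042] yaw 0.217 tilt [ 0.     0.001 -1.   ] q6 0.37 | turn deg 0.0 then shift xyz mm [-0.2 72.1 -2.4] F [-0.2 -0.4  3.3] op 0.0494
```

View pics/g3.png

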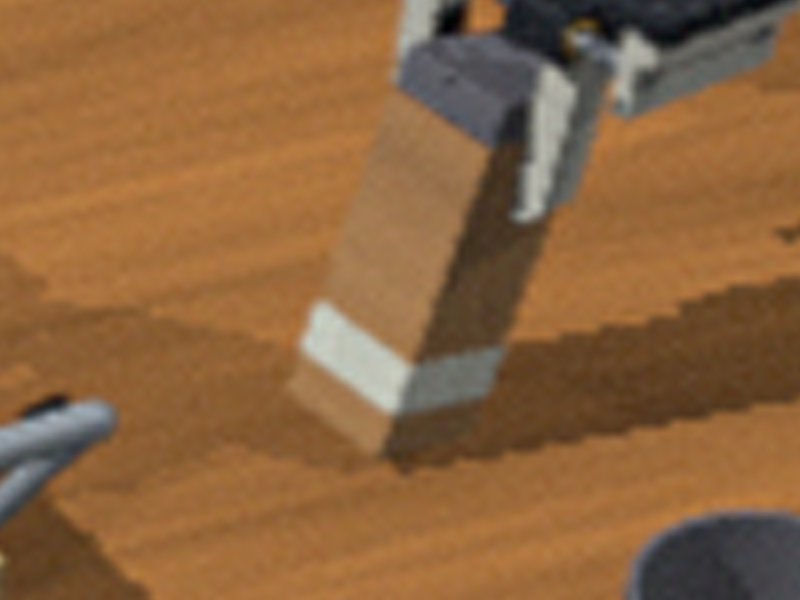

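```bash
cat > tf.py <<'E'
from h import *
def tiltfit(p,pts,g,yaw,k=8):
    # g: grasp point xy,z ; params: h, phi, e (offset along across)
    def world(q,m):
        h,ph,dx,dz=q
        # body coords rel grasp: (x, y, z-h); tip toward +y
        yy=m[1]*np.cos(ph)+(m[2]-h)*np.sin(ph); zz=-m[1]*np.sin(ph)+(m[2]-h)*np.cos(ph)
        xx=m[0]+dx
        return [g[0]+np.cos(yaw)*xx-np.sin(yaw)*yy,g[1]+np.sin(yaw)*xx+np.cos(yaw)*yy,g[2]+zz]
    f=lambda q:np.hstack([proj(p,world(q,m))-[u,v] for u,v,m in pts]+[[q[2]*200,q[3]]])
    s=least_squares(f,[.125,.3,0,0]);q=s.x
    print("h",q[0],"phi",np.degrees(q[1]),"dx",q[2],"res",np.round(s.fun,1))
    print("pivot",np.round(world(q,(0,.025,0)),4),"back",np.round(world(q,(0,-.025,0)),4))
E
python3 - <<'E'
from tf import *
p=load("sc")
o=np.array([3072,1076]);P=[(380,457,(.025,-.025,0)),(290,385,(-.025,-.025,0)),(492,145,(.025,-.025,.132)),(400,85,(-.025,-.025,.132))]
tiltfit(p,[(*((np.array([u,v])+o-3.5)/8),m) for u,v,m in P],[.4801,.3843,.1232],.217)
E
```

```text
h 0.12152912860891388 phi 11.837782855607337 dx -0.0013708023680422592 res [ 0.1 -0.2 -0.1  0.3  0.4  0.3 -0.3 -0.3 -0.3  0. ]
pivot [ 0.4789  0.3836 -0.0009] back [0.4894 0.3358 0.0094]
```

{"op": "jog_arm", "data": {"commands": [0.2,0,-0.0043,0.0003,0,0.2,0,-0.0043,0.0003,0,0.2,0,-0.0043,0.0003,0,0.2,0,-0.0043,0.0003,0,0.2,0,-0.0053,0.0008,0,0.2,0,-0.0053,0.0011,0,0.2,0,-0.0053,0.0014,0,0.2,0,-0.0052,0.0017,0,0.2,0,-0.005,0.0018,0,0.2,0,-0.005,0.002,0,0.2,0,-0.005,0.0023,0,0.2,0,-0.0048,0.0025,0,0.2,0,0,0,0], "grip_force": 3}}

```text
t: 9.28
tool_pos: [0.4672, 0.4411, 0.0889]
orientation: [-3.122, -0.341, 0.0]
force: [0.5, 1.6, 1.5]
opening: 0.0501
```

```bash
python3 -c "
from h import *
go(.4801,.3843,.1042,.217)
a=robot.read_camera('scene');crop(a,444,172,50,8,'g4.png')
"
```

```text
t 9.28 tool [0.4672 0.4411 0.0889] yaw 0.217 tilt [-0.     0.001 -1.   ] q6 0.46 | turn deg 0.0 then shift xyz mm [  0.3  58.3 -15.3] F [0.5 1.6 1.5] op 0.0501
```

View pics/g4.png

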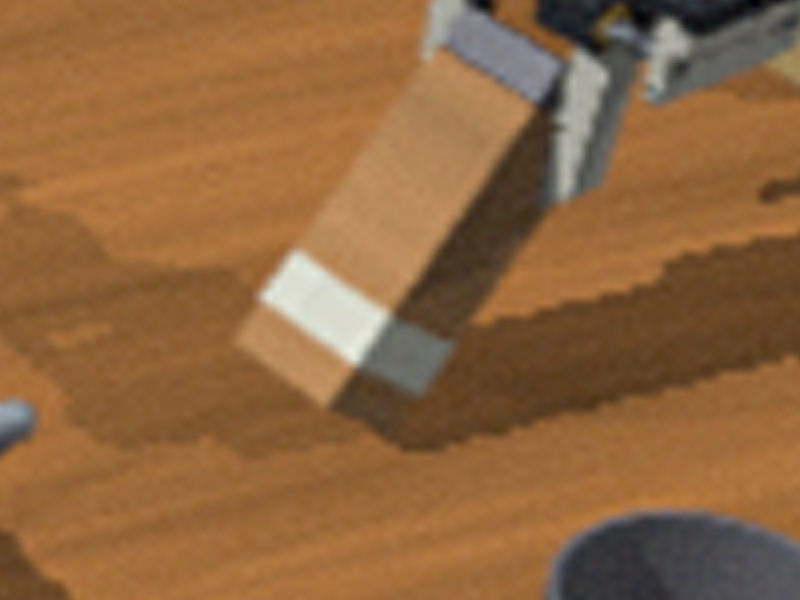

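{"op": "jog_arm", "data": {"commands": [0.2,0,-0.0046,0.0027,0,0.2,0,-0.0046,0.0028,0,0.2,0,-0.0045,0.003,0,0.2,0,-0.0044,0.0032,0,0.2,0,-0.004,0.0034,0,0.2,0,-0.004,0.0036,0,0.2,0,-0.0039,0.0038,0,0.2,0,-0.0038,0.004,0,0.2,0,-0.0034,0.0041,0,0.2,0,-0.0033,0.0043,0,0.2,0,-0.0032,0.0044,0,0.2,0,-0.003,0.0045,0,0.2,0,-0.0026,0.0047,0,0.2,0,-0.0025,0.0048,0,0.2,0,-0.0024,0.0049,0,0.2,0,-0.0022,0.005,0], "grip_force": 3}}

```text
t: 10.67
tool_pos: [0.4555, 0.4953, 0.0255]
orientation: [3.123, 0.34, -0.0]
force: [-0.7, 1.8, 1.1]
opening: 0.0498
```

```bash
python3 -c "
from h import *
go(.4672,.4411,.0889,.217)
a=robot.read_camera('scene');crop(a,444,172,50,8,'g5.png')
"
```

```text
t 10.67 tool [0.4555 0.4953 0.0255] yaw 0.217 tilt [-0. -0. -1.] q6 0.53 | turn deg -0.0 then shift xyz mm [ -0.2  55.4 -63.4] F [-0.7  1.8  1.1] op 0.0498
```

View pics/g5.png

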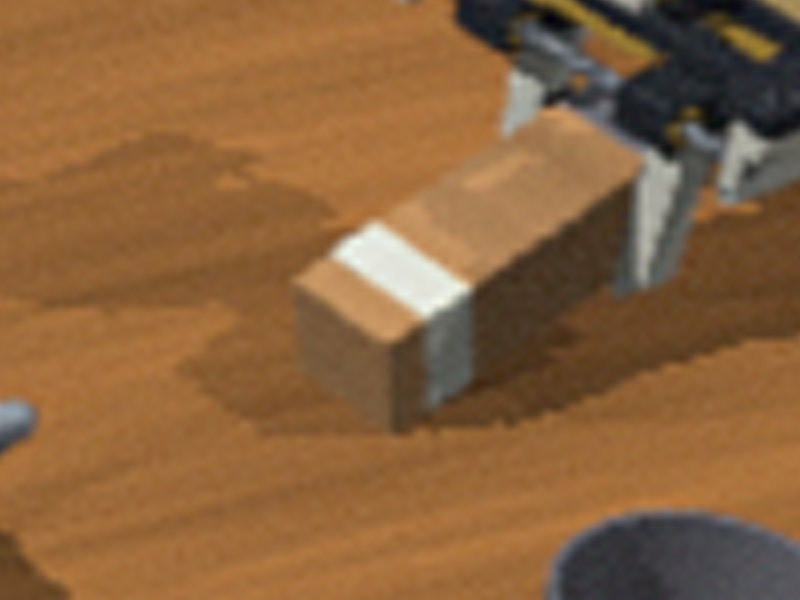

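{"op": "jog_arm", "data": {"commands": [0.2,0,-0.002,0.004,0,0.2,0,-0.0018,0.004,0,0.2,0,-0.0015,0.004,0,0.2,0,-0.0012,0.0035,0,0.2,0,-0.0005,0.002,0,0.2,0,0,0.001,0,0.2,0,0,0,0,0.2,0,0,0,0], "grip_force": 3}}

```text
t: 11.38
tool_pos: [0.4541, 0.5018, 0.0076]
orientation: [3.123, 0.34, -0.0]
force: [-0.7, -0.2, -1.2]
opening: 0.0499
```

```bash
python3 -c "
from h import *
go(.4672,.4411,.0889,.217)
a=robot.read_camera('scene');crop(a,444,172,50,8,'g6.png')
"
```

```text
t 11.38 tool [0.4541 0.5018 0.0076] yaw 0.217 tilt [-0. -0. -1.] q6 0.54 | turn deg -0.0 then shift xyz mm [ -0.2  62.1 -81.3] F [-0.7 -0.2 -1.2] op 0.0499
```

View pics/g6.png

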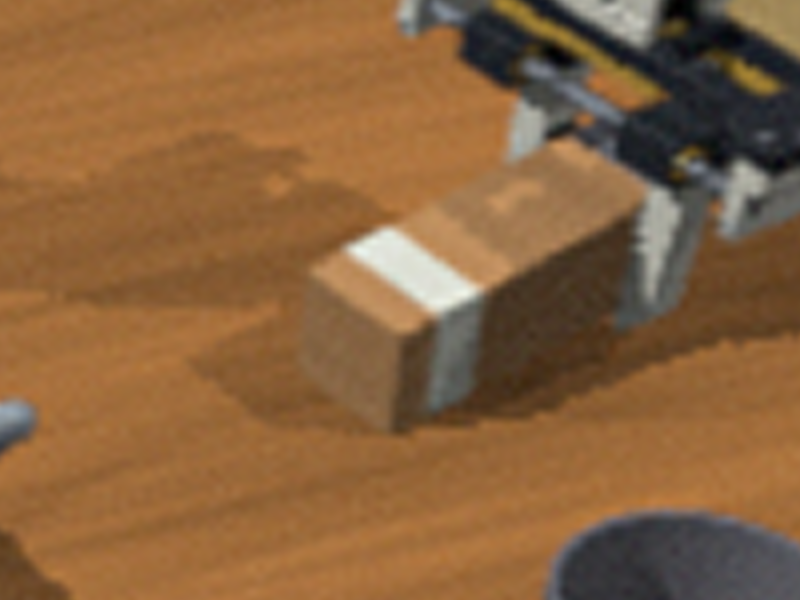

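{"op": "jog_arm", "data": {"commands": [0.2,0,0,0.001,0,0.2,0,0,0.001,0,0.2,0,0,0,0,0.2,0,0,0,0]}}

```text
t: 11.77
tool_pos: [0.4542, 0.5021, 0.0058]
orientation: [-3.123, -0.34, -0.0]
force: [-0.8, 0.7, -0.2]
opening: 0.0505
```

{"op": "jog_arm", "data": {"commands": [-1,0,0,0,0,-1,0,0,0,0,-1,0,0,0,0,-1,0,0,0,0,-1,0,0,0,0,-1,0,0,0,0,-1,0,0,-0.02,0,-1,0,0,-0.04,0,-1,0,0,-0.03,0,-1,0,0.02,-0.01,0,-1,0,0.025,0,0,-1,0,0,0,0,-1,0,0,0,0], "grip_force": 15}}

```text
t: 12.85
tool_pos: [0.4642, 0.4572, 0.106]
orientation: [-3.123, -0.337, -0.0]
force: [0.1, -0.1, -0.5]
opening: 0.0927
```

```bash
python3 -c "
from h import *
go(.4672,.4411,.0889,.217)
a=robot.read_camera('scene');crop(a,444,172,50,8,'g7.png')
b=robot.read_camera('side');cv2.imwrite('pics/s7.png',b['img'])
w=robot.read_camera('wrist');cv2.imwrite('pics/w7.png',w['img']);save('w7',w);save('a7',a)
"
```

```text
t 12.85 tool [0.4642 0.4572 0.106 ] yaw 0.215 tilt [ 0.  0. -1.] q6 0.48 | turn deg -0.1 then shift xyz mm [-0.5 16.4 17.1] F [ 0.1 -0.1 -0.5] op 0.0927
```

View pics/g7.png

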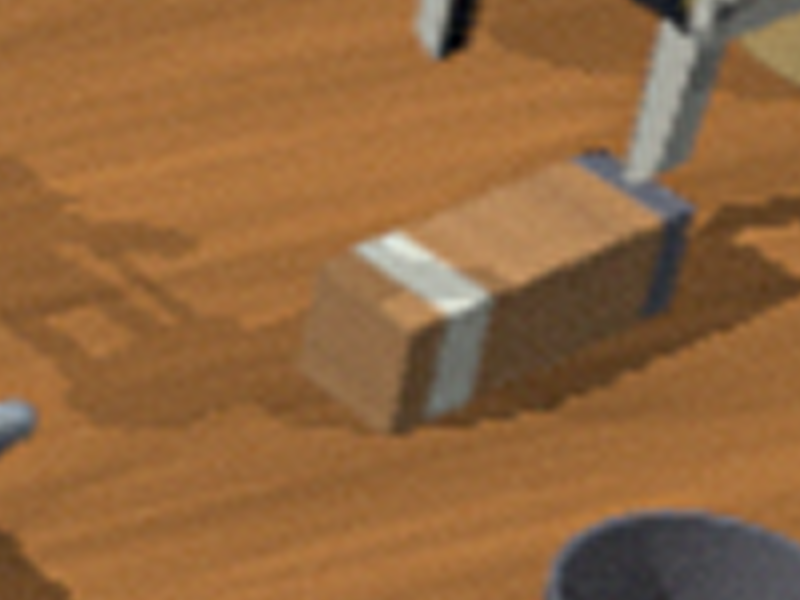

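View pics/w7.png

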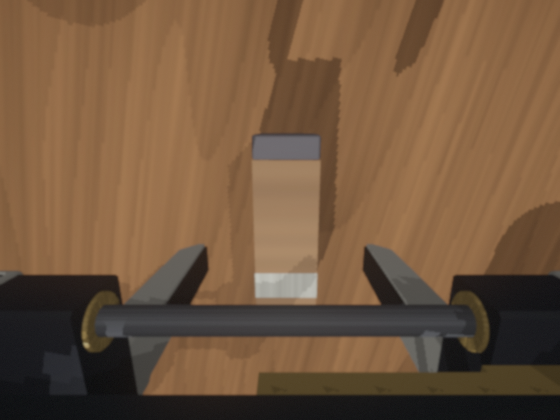

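```bash
python3 -c "
from h import *
w=load('w7');a=load('a7')
c=onz(w,286.5,135.5,.05);k=onz(w,286.5,160,.05);f=onz(w,286,297,.05);print('capend',c,k,'dist',np.linalg.norm(c-k), np.linalg.norm(c-f))
Y=np.array([-np.sin(.215),np.cos(.215)]);m=c[:2]-.075*Y;print(m)
s=robot.read_state()
go(*m,.006,.216,s)
# scene foot top edge corners: crop (320,270),(400,330)
for u,v in [(320,268),(404,330),(692,212),(578,160)]: print(onz(a,(u+394*8-3.5)/8,(v+1076-3.5)/8,.05))
"
```

```text
capend [0.44940986 0.52761448 0.05      ] [0.45315495 0.51065508 0.05      ] dist 0.017367988301353946 0.13055705540241458
[0.46541092 0.45434125]
t 13.0 tool [0.4633 0.4584 0.105 ] yaw 0.217 tilt [-0.001 -0.    -1.   ] q6 0.48 | turn deg 0.1 then shift xyz mm [ 1.2  4.4 99. ] F [ 0.4  0.5 -0.1] op 0.0932
[0.4582489  0.37486401 0.05      ]
[0.50355601 0.38340727 0.05      ]
[0.47538814 0.52725295 0.05      ]
[0.42987791 0.50646309 0.05      ]
```

{"op": "jog_arm", "data": {"commands": [-1,0.001,0.006,0,0,-1,0,0,0.03,0,-1,0,0,0.035,0,-1,0,0,0.025,0,-1,0,0,0.009,0,-1,0,0,0,0,0.2,0,0,0,0,0.2,0,0,0,0,0.2,0,0,0,0,0.2,0,0,0,0,0.2,0,0,0,0,0.2,0,0,0,0,0.2,0,0,0,0,0.2,0,0,0,0,0.2,0,0,0,0], "grip_force": 15}}

```text
t: 14.25
tool_pos: [0.466, 0.4525, 0.007]
orientation: [-3.123, -0.34, -0.0]
force: [-1.7, -0.6, 3.7]
opening: 0.0497
```

```bash
python3 -c "
from h import *
x,y,q=.5283,.0350,.0964
X=-.008
t=[x+np.cos(q)*X,y+np.sin(q)*X]
print(t)
go(*t,.19,q)
"
```

```text
[np.float64(0.520337143062547), np.float64(0.03422999390024693)]
t 14.25 tool [0.466  0.4525 0.007 ] yaw 0.217 tilt [-0.  0. -1.] q6 0.47 | turn deg 6.9 then shift xyz mm [  13.8  421.5 -183. ] F [-1.7 -0.6  3.7] op 0.0497
```

{"op": "jog_arm", "data": {"commands": [0.2,0,0,-0.02,0,0.2,0,0,-0.035,0,0.2,0,0,-0.035,0,0.2,0,0,-0.03,3.4,0.2,0,0,-0.01,3.5,0.2,0.001,0.02,0,0,0.2,0.001,0.037,0,0,0.2,0.001,0.037,0,0,0.2,0.001,0.037,0,0,0.2,0.001,0.037,0,0,0.2,0.001,0.037,0,0,0.2,0.001,0.037,0,0,0.2,0.001,0.037,0,0,0.2,0.001,0.037,0,0,0.2,0.001,0.037,0,0,0.2,0.001,0.037,0,0,0.2,0.001,0.02,0,0,0.2,0.001,0.01,0,0,0.2,0,0,0,0,0.2,0,0,0,0]}}

```text
t: 15.92
tool_pos: [0.5191, 0.0358, 0.1363]
orientation: [-3.137, -0.149, 0.001]
force: [0.5, 0.1, -2.0]
opening: 0.0502
```

```bash
python3 -c "
from h import *
go(.5203,.0342,.014,.0964)
a=robot.read_camera('scene');crop(a,340,200,65,6,'k1.png')
b=robot.read_camera('side');crop(b,272,275,65,6,'k2.png')
w=robot.read_camera('wrist');cv2.imwrite('pics/kw.png',w['img'])
"
```

```text
t 15.92 tool [0.5191 0.0358 0.1363] yaw 0.095 tilt [-0.001  0.001 -1.   ] q6 -0.13 | turn deg -0.1 then shift xyz mm [  1.    1.7 122.3] F [ 0.5  0.1 -2. ] op 0.0502
```

View pics/k1.png

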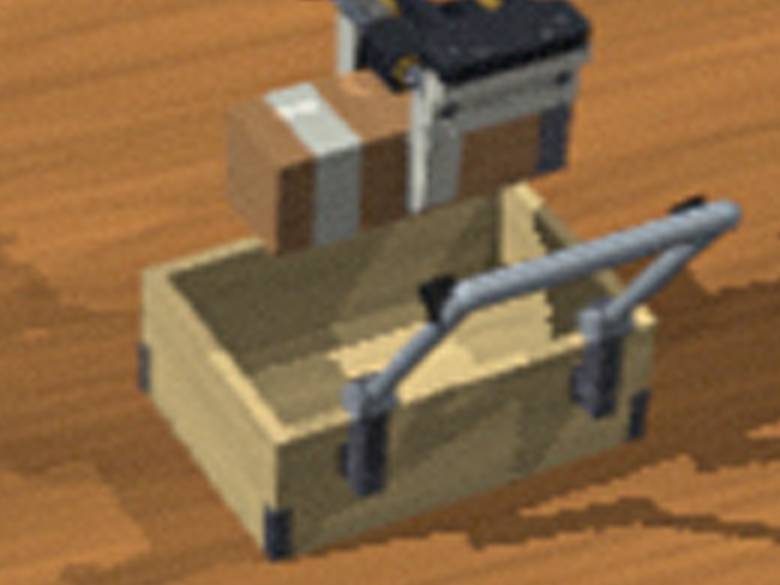

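View pics/k2.png

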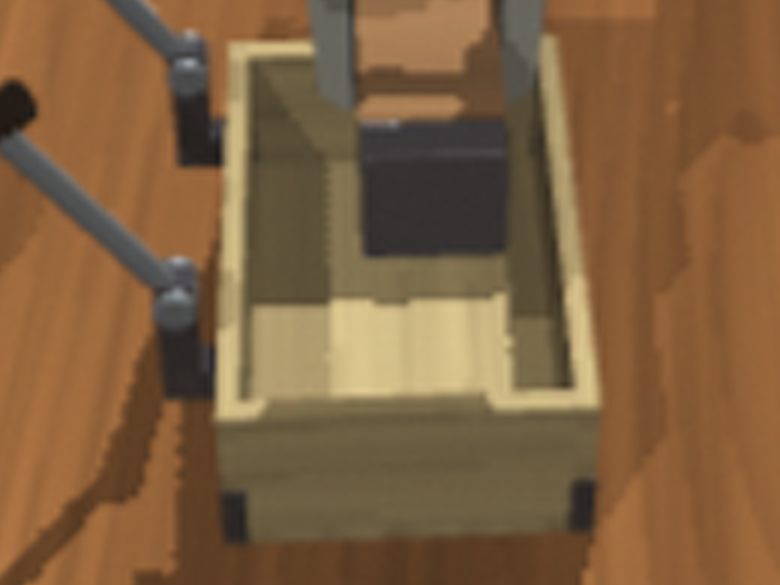

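View pics/kw.png

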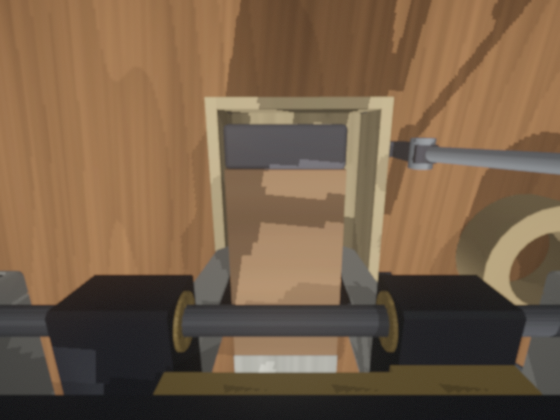

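{"op": "jog_arm", "data": {"commands": [0.2,0.006,0.002,0,0,0.2,0,0,0.015,0,0.2,0,0,0.025,0,0.2,0,0,0.025,0,0.2,0,0,0.02,0,0.2,0,0,0.015,0,0.2,0,0,0.01,0,0.2,0,0,0.008,0,0.2,0,0,0,0,0.2,0,0,0,0]}}

```text
t: 16.9
tool_pos: [0.5258, 0.0344, 0.0189]
orientation: [-3.138, -0.152, -0.0]
force: [-1.0, -0.5, -1.4]
opening: 0.0499
```

```bash
python3 -c "
from h import *
go(.5253,.0342,.014,.0964)
a=robot.read_camera('scene');crop(a,340,200,65,6,'k3.png')
b=robot.read_camera('side');crop(b,272,275,65,6,'k4.png')
"
```

```text
t 16.9 tool [0.5258 0.0344 0.0189] yaw 0.097 tilt [ 0.  0. -1.] q6 -0.13 | turn deg 0.0 then shift xyz mm [-0.5  0.2  4.9] F [-1.  -0.5 -1.4] op 0.0499
```

View pics/k4.png

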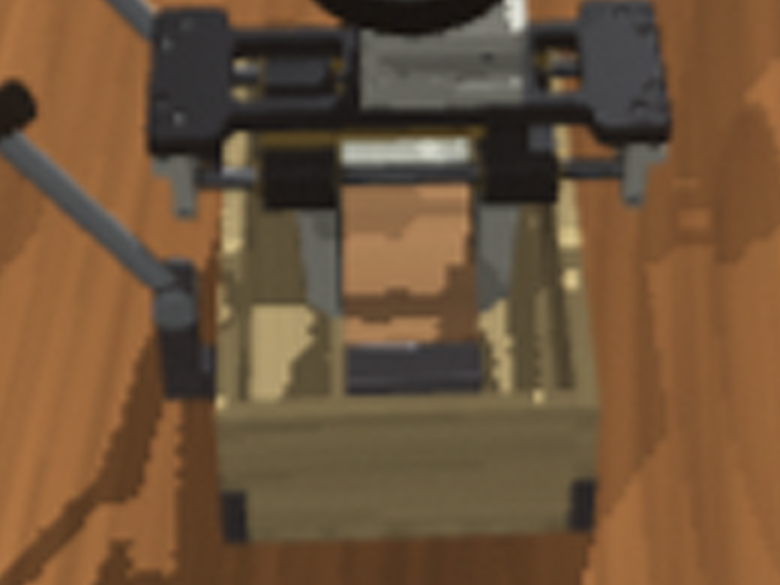

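{"op": "jog_arm", "data": {"commands": [0.2,0,0,0.002,0,0.2,0,0,0.002,0,0.2,0,0,0,0,0.2,0,0,0,0]}}

```text
t: 17.33
tool_pos: [0.5258, 0.0341, 0.015]
orientation: [3.138, 0.151, 0.001]
force: [0.6, 0.1, -1.4]
opening: 0.0498
```

{"op": "jog_arm", "data": {"commands": [0.2,0,0,0.001,0,0.2,0,0,0,0,-0.42,0,0,0,0,-0.42,0,0,0,0,-0.42,0,0,0,0,-0.42,0,0,0,0,-0.42,0,0,0,0]}}

```text
t: 17.92
tool_pos: [0.5254, 0.0342, 0.0135]
orientation: [-3.138, -0.151, 0.0]
force: [-0.1, -0.0, -0.1]
opening: 0.0659
```

{"op": "jog_arm", "data": {"commands": [-0.42,0,0,-0.02,0,-0.42,0,0,-0.04,0,-0.42,0,0,-0.04,0,-0.42,0,0,-0.04,0,-0.6,0,0,-0.02,3.4,-0.6,0,0,0,3.5]}}

```text
t: 18.42
tool_pos: [0.5292, 0.0341, 0.1806]
orientation: [3.141, -0.042, 0.016]
force: [0.3, -0.5, -0.1]
opening: 0.073
```

```bash
python3 -c "
from h import *
go(.456,-.3605,.15,-.025)
a=robot.read_camera('scene');crop(a,340,200,65,6,'k5.png')
b=robot.read_camera('side');crop(b,272,275,65,6,'k6.png')
"
```

```text
t 18.42 tool [0.5292 0.0341 0.1806] yaw -0.027 tilt [ 0.01 -0.   -1.  ] q6 -0.01 | turn deg -0.1 then shift xyz mm [-63.3 396.3  30.6] F [ 0.3 -0.5 -0.1] op 0.073
```

View pics/k5.png

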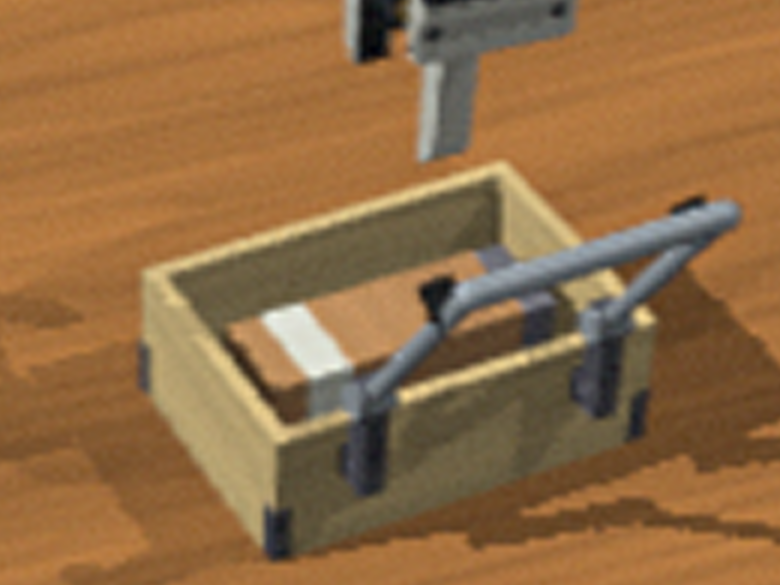

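View pics/k6.png

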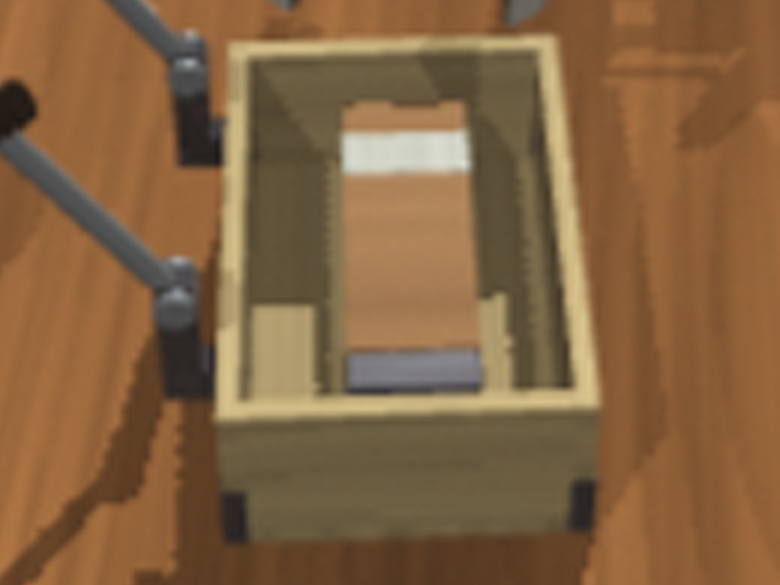

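{"op": "jog_arm", "data": {"commands": [-0.6,-0.0058,0.02,0,0,-0.6,-0.0058,0.036,0,0,-0.6,-0.0058,0.036,0,0,-0.6,-0.0058,0.036,0,0,-0.6,-0.0058,0.036,0,0,-0.6,-0.0058,0.036,0,0,-0.6,-0.0058,0.036,0,0,-0.6,-0.0058,0.036,0,0,-0.6,-0.0058,0.036,0,0,-0.6,-0.0058,0.036,0,0,-0.6,-0.005,0.036,0,0,-0.6,0,0.016,0,0,-0.6,0,0,0,0,-0.6,0,0,0,0]}}

```text
t: 19.68
tool_pos: [0.4519, -0.3601, 0.1717]
orientation: [-3.139, 0.038, 0.003]
force: [0.4, 1.1, -0.2]
opening: 0.0745
```

```bash
python3 -c "
from h import *
go(.456,-.3605,.021,-.025)
w=robot.read_camera('wrist');save('wl',w)
L=box(.456,-.3605,-.025,.136,.196,.008,.016)+box(.456,-.3605,-.025,.014,.09,.032,.048,(255,0,0))
crop(w,280,210,280,1,'l0.png',[]);crop(w,280,210,280,1.4,'l1.png',L)
"
```

```text
t 19.68 tool [ 0.4519 -0.3601  0.1717] yaw -0.024 tilt [-0.002  0.002 -1.   ] q6 -0.74 | turn deg 0.0 then shift xyz mm [  4.1   0.3 150.7] F [ 0.4  1.1 -0.2] op 0.0745
```

View pics/l1.png

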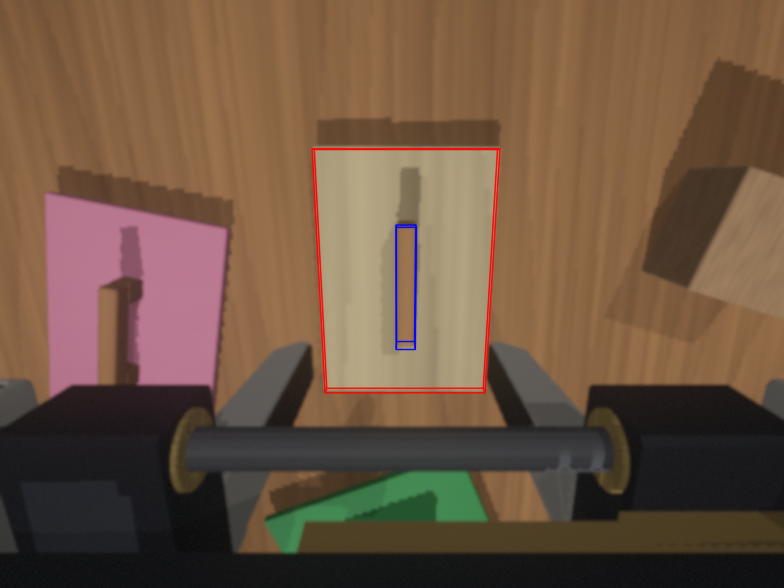

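{"op": "jog_arm", "data": {"commands": [-0.6,0.004,0,0.01,0,-0.6,0,0,0.03,0,-0.6,0,0,0.035,0,-0.6,0,0,0.03,0,-0.6,0,0,0.025,0,-0.6,0,0,0.014,0,-0.6,0,0,0.005,0,-0.6,0,0,0,0,-0.6,0,0,0,0]}}

```text
t: 20.48
tool_pos: [0.4576, -0.3597, 0.0251]
orientation: [3.141, -0.036, 0.0]
force: [-0.8, -0.5, 0.5]
opening: 0.0743
```

```bash
python3 -c "
from h import *
go(.456,-.3605,.021,-.025)
b=robot.read_camera('side');crop(b,305,185,50,8,'l2.png')"
```

```text
t 20.48 tool [ 0.4576 -0.3597  0.0251] yaw -0.023 tilt [ 0. -0. -1.] q6 -0.73 | turn deg 0.1 then shift xyz mm [-1.6  0.8  4.1] F [-0.8 -0.5  0.5] op 0.0743
```

View pics/l2.png

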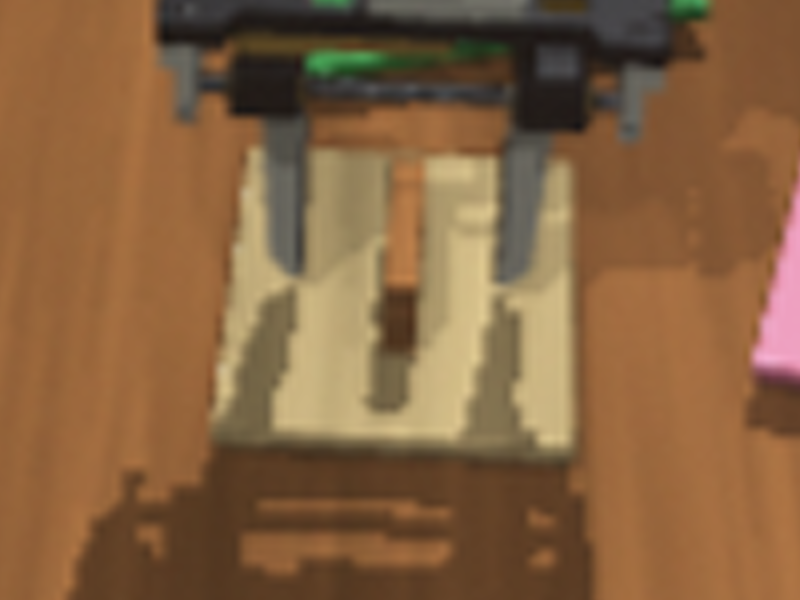

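{"op": "jog_arm", "data": {"commands": [-0.6,-0.0015,0,0.0025,0,0.9,0,0,0,0,0.9,0,0,0,0,0.9,0,0,0,0,0.9,0,0,0,0,0.9,0,0,0,0,0.9,0,0,0,0,0.9,0,0,0,0,0.9,0,0,0,0,0.9,0,0,0,0,0.9,0,0,0,0,0.9,0,0,0,0], "grip_force": 30}}

```text
t: 21.53
tool_pos: [0.4555, -0.3602, 0.0221]
orientation: [-3.141, 0.038, -0.0]
force: [-0.3, 0.1, -0.1]
opening: 0.0137
```

```bash
python3 -c "
from h import *
go(.5283,.0350,.14,.0964)"
```

```text
t 21.53 tool [ 0.4555 -0.3602  0.0221] yaw -0.024 tilt [ 0.  0. -1.] q6 -0.73 | turn deg -6.9 then shift xyz mm [ 110.5 -386.4 -117.9] F [-0.3  0.1 -0.1] op 0.0137
```

{"op": "jog_arm", "data": {"commands": [0.9,0,0,-0.015,0,0.9,0,0,-0.035,0,0.9,0,0,-0.035,0,0.9,0,0,-0.035,-3.4,0.9,0,0,-0.02,-3.5,0.9,0.0055,-0.02,0,0,0.9,0.01,-0.035,0,0,0.9,0.01,-0.035,0,0,0.9,0.01,-0.035,0,0,0.9,0.01,-0.035,0,0,0.9,0.01,-0.035,0,0,0.9,0.01,-0.035,0,0,0.9,0.01,-0.035,0,0,0.9,0.01,-0.035,0,0,0.9,0.01,-0.035,0,0,0.9,0.01,-0.035,0,0,0.9,0.005,-0.016,0,0,0.9,0,0,0,0,0.9,0,0,0,0]}}

```text
t: 23.12
tool_pos: [0.5278, 0.0354, 0.1615]
orientation: [3.137, 0.155, -0.002]
force: [0.1, -0.9, -3.4]
opening: 0.0134
```

```bash
python3 -c "
from h import *
go(.5283,.0350,.092,.0964)
a=robot.read_camera('scene');crop(a,340,200,65,6,'m1.png')
b=robot.read_camera('side');crop(b,272,265,65,6,'m2.png')
w=robot.read_camera('wrist');cv2.imwrite('pics/mw.png',w['img']);save('m1',a);save('m2',b);save('mw',w)
"
```

```text
t 23.12 tool [0.5278 0.0354 0.1615] yaw 0.099 tilt [-0.001 -0.    -1.   ] q6 -0.13 | turn deg 0.1 then shift xyz mm [ 0.5  0.4 69.5] F [ 0.1 -0.9 -3.4] op 0.0134
```

View pics/m1.png

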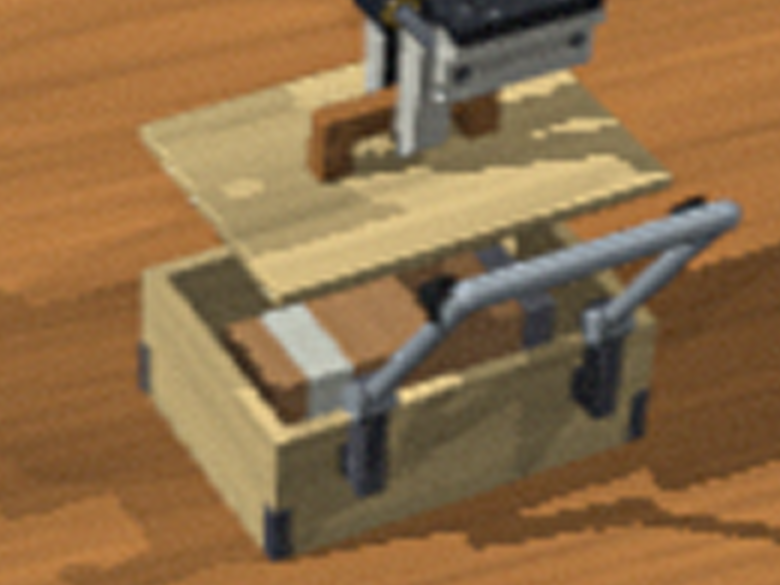

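View pics/m2.png

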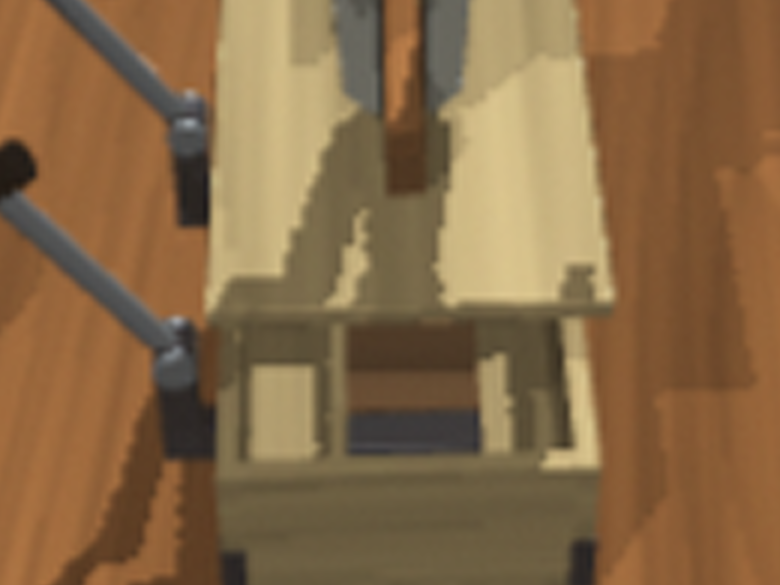

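View pics/mw.png

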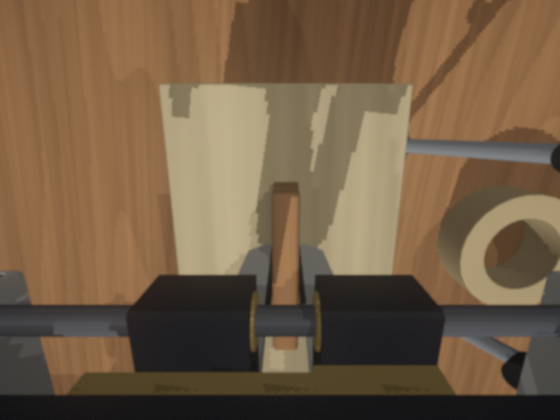

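```bash
python3 - <<'E'
from h import *
a=load("m1");b=load("m2")
def cc(p,off,L,z):
    return [(p,(u+off[0]-2.5)/6,(v+off[1]-2.5)/6,(sx*.068,sy*.098,z)) for u,v,sx,sy in L]
l=cc(a,(1650,907),[(142,128,-1,-1),(570,72,-1,1),(670,178,1,1),(278,297,1,-1)],.1555)
c=cc(a,(1650,907),[(143,270,-1,-1),(655,320,1,1),(280,440,1,-1),(502,162,-1,1)],.072)
l2=cc(b,(1242,1297),[(207,308,1,1),(611,298,-1,1)],.1555)
c2=cc(b,(1242,1297),[(217,468,1,1),(601,462,-1,1)],.072)
print("lid",fit(l,[.53,.035,.1]));print("case",fit(c,[.53,.035,.1]))
print("lid",fit(l2,[.53,.035,.1]));print("case",fit(c2,[.53,.035,.1]))
print("lid",fit(l+l2,[.53,.035,.1]));print("case",fit(c+c2+cc(a,(1680,967),[(112,212,-1,-1),(470,102,-1,1),(625,262,1,1),(248,380,1,-1)],.072)+cc(b,(1230,1357),[(243,42,1,-1),(570,38,-1,-1),(610,408,-1,1),(230,415,1,1)],.072),[.53,.035,.1]))
E
```

```text
lid (array([ 5.39988362e-01,  3.59899158e-02, -4.70175353e-04]), array([ 2.3, -0.7, -3.3, -5.7,  2.7,  4.5, -1.8,  1. ]))
case (array([0.52827002, 0.03634796, 0.10485292]), array([-0.2, -0. ,  0.4, -0.2, -0.4,  0.6,  0.2, -0.5]))
lid (array([0.52683855, 0.03084691, 0.09304668]), array([-0.5, -0. ,  0.5, -0.1]))
case (array([0.52570717, 0.03077694, 0.07823889]), array([-0., -0.,  0., -0.]))
lid (array([0.52957913, 0.03577102, 0.06445946]), array([ 0.2, -1.1, -7.4, -8.5,  1.1,  0.5, -0.8, -0.4, -3.6,  1. , -2.2,
        2.5]))
case (array([0.52793804, 0.03468354, 0.0987309 ]), array([-0.8, -0.1, -0.3, -0. , -1.2,  0.6, -0.1, -0.4, -0.4,  1.9, -0.2,
        0.9, -0.6, -0.5,  0.2, -0.4, -0.3, -0.3, -0.9,  0.6, -0.4,  0.3,
       -0.5, -0.5,  0.3, -0.1, -0.5,  0.8]))
```

```bash
python3 - <<'E'
from h import *
a=load("m1");b=load("m2");w=load("mw")
def cc(p,off,L,z):
    return [(p,(u+off[0]-2.5)/6,(v+off[1]-2.5)/6,(sx*.068,sy*.098,z)) for u,v,sx,sy in L]
l=cc(a,(1650,907),[(142,128,-1,-1),(670,178,1,1),(278,297,1,-1)],.1555)
l2=cc(b,(1242,1297),[(207,308,1,1),(611,298,-1,1)],.1555)
print("lid",fit(l,[.53,.035,.1]));print("lid",fit(l+l2,[.53,.035,.1]))
wl=[(w,u,v,(sx*.068,.098,.1555)) for u,v,sx in [(162,85.5,-1),(410.5,85.5,1)]]
print("wrist",fit(wl,[.53,.035,.1]))
c=(.528,.035,.0985)
crop(a,340,200,65,6,"m3.png",box(.5278,.0354,.099,.136,.196,.1475,.1555)+box(*c,.136,.196,0,.072,(255,0,0)))
crop(b,272,265,65,6,"m4.png",box(.5278,.0354,.099,.136,.196,.1475,.1555)+box(*c,.136,.196,0,.072,(255,0,0)))
E
```

```text
lid (array([0.52963753, 0.03423382, 0.09396285]), array([-0.5, -0.2,  0.6, -0.1, -0.1,  0.2]))
lid (array([0.52855179, 0.03279673, 0.10626014]), array([-1.2, -0. , -0. , -0.6, -0.3,  0.3, -0.8,  1. ,  0.2,  0.3]))
wrist (array([0.52857227, 0.03374023, 0.0957011 ]), array([-3.1,  0.3,  3.1,  0.3]))
```

View pics/m3.png

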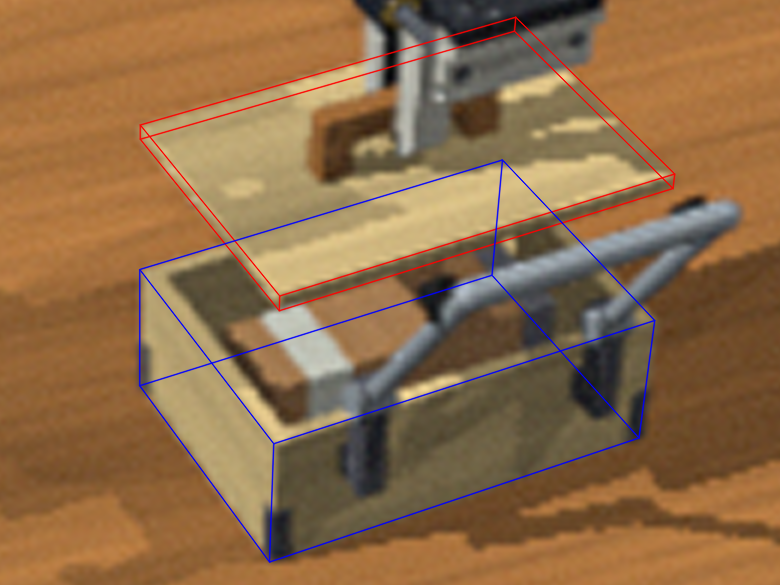

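View pics/m4.png

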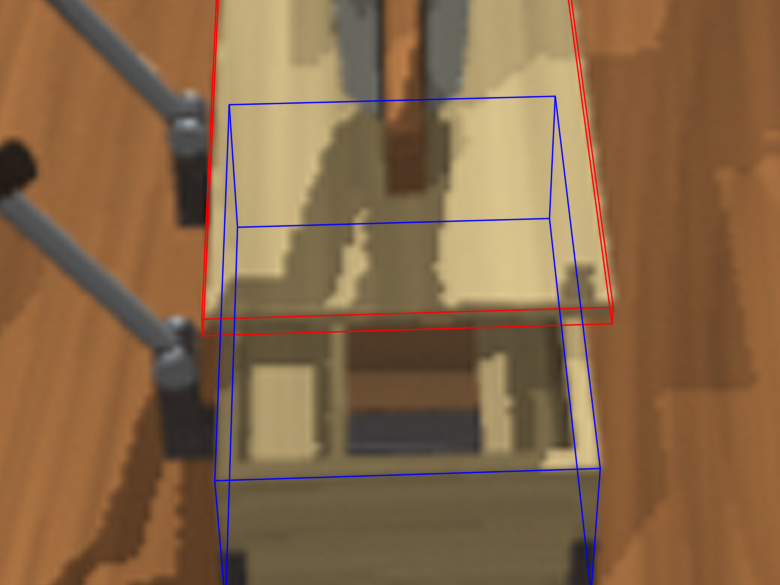

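{"op": "jog_arm", "data": {"commands": [0.9,0,0,0.01,0,0.9,0,0,0.015,0,0.9,0,0,0.015,0,0.9,0,0,0.012,0,0.9,0,0,0.008,0,0.9,0,0,0.005,0,0.9,0,0,0.004,0,0.9,0,0,0,0,0.9,0,0,0,0]}}

```text
t: 24.02
tool_pos: [0.5286, 0.0345, 0.0935]
orientation: [3.138, 0.151, 0.001]
force: [-0.4, 0.1, -3.2]
opening: 0.0136
```

```bash
python3 -c "
from h import *
go(.528,.0350,.086,.0985)"
```

```text
t 24.02 tool [0.5286 0.0345 0.0935] yaw 0.096 tilt [ 0. -0. -1.] q6 -0.13 | turn deg -0.1 then shift xyz mm [-0.5 -0.6  7.5] F [-0.4  0.1 -3.2] op 0.0136
```

{"op": "jog_arm", "data": {"commands": [0.9,-0.0005,-0.0005,0.002,0,0.9,0,0,0.002,0,0.9,0,0,0.002,0,0.9,0,0,0.001,0,0.9,0,0,0,0,0.9,0,0,0,0]}}

```text
t: 24.52
tool_pos: [0.5278, 0.035, 0.0861]
orientation: [3.138, 0.151, 0.0]
force: [0.2, 0.0, -3.5]
opening: 0.0134
```

```bash
python3 -c "
from h import *
go(.528,.0350,.086,.0985)
a=robot.read_camera('scene');crop(a,340,200,65,6,'n1.png')
b=robot.read_camera('side');crop(b,272,265,65,6,'n2.png')"
```

```text
t 24.52 tool [0.5278 0.035  0.0861] yaw 0.096 tilt [ 0.  0. -1.] q6 -0.13 | turn deg -0.1 then shift xyz mm [0.2 0.1 0.1] F [ 0.2  0.  -3.5] op 0.0134
```

View pics/n1.png

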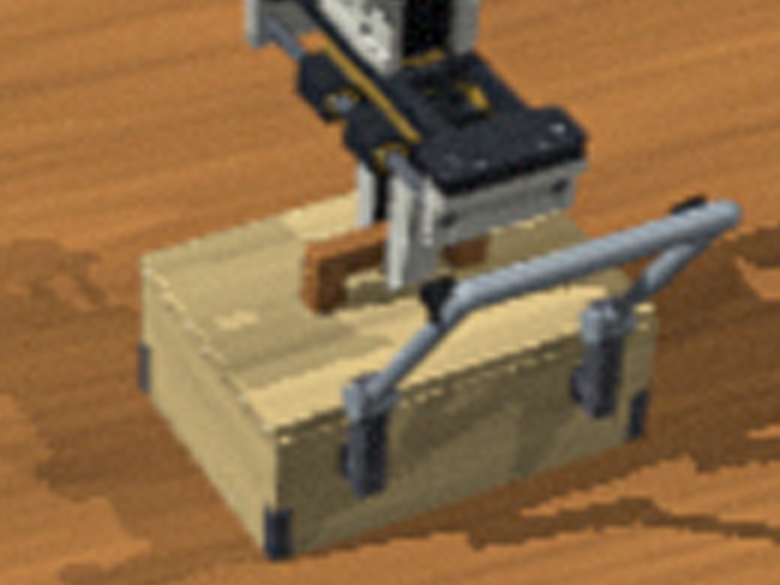

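View pics/n2.png

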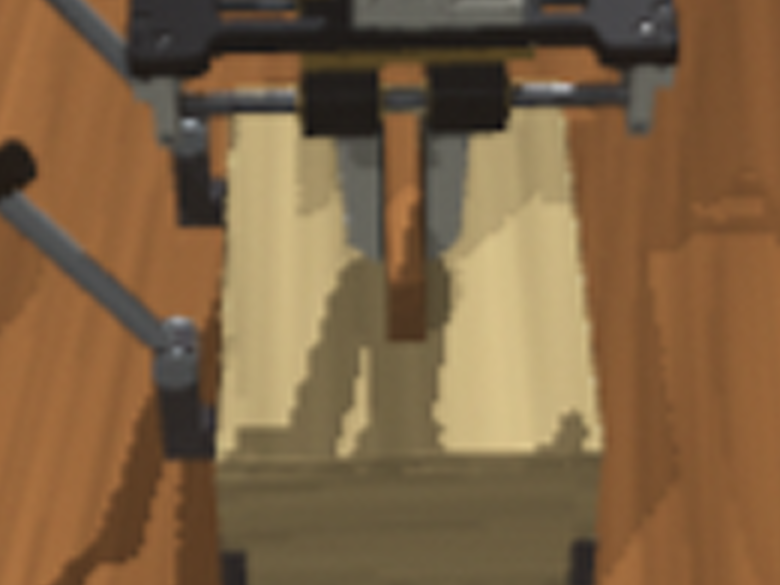

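{"op": "jog_arm", "data": {"commands": [0.9,0,0,0.001,0,0.9,0,0,0.001,0,0.9,0,0,0,0,0.9,0,0,0,0]}}

```text
t: 24.95
tool_pos: [0.5279, 0.035, 0.086]
orientation: [3.138, 0.151, 0.0]
force: [-9.7, -0.3, 13.3]
opening: 0.0136
```

{"op": "jog_arm", "data": {"commands": [0.9,0,0,-0.001,0,0.1,0,0,0,0,0.1,0,0,0,0,0.1,0,0,0,0,0.1,0,0,0,0,0.1,0,0,-0.02,0,0.1,0,0,-0.04,0,0.1,0,0,-0.04,0,0.1,0,0,-0.04,0,0.1,0,0,-0.02,0,0.1,0,0,0,0]}}

```text
t: 25.87
tool_pos: [0.5309, 0.0349, 0.2521]
orientation: [3.137, 0.151, 0.016]
force: [0.2, -0.0, 0.6]
opening: 0.0417
```

```bash
python3 - <<'E'
from h import *
x=np.array([.528,.035,.0985]);c,s=np.cos(x[2]),np.sin(x[2])
a=robot.read_camera('scene');b=robot.read_camera('side');w=robot.read_camera('wrist');save('a9',a);save('b9',b);save('w9',w)
cv2.imwrite('pics/w9.png',w['img'])
crop(a,340,200,65,6,'o1.png',box(*x,.136,.196,.072,.08));crop(b,240,240,85,4.5,'o2.png')
for n,p in(('sc',a),('si',b),('wr',w)):
    for r in robot.pinpoint("bail_bar",p)[:2]: print(n,r["score"],r["position"][1]*560,r["position"][0]*420)
    for th in (2.1,2.2,2.3):
        X=np.array([.082-.13*np.cos(th),0,.096+.13*np.sin(th)]);W=[x[0]+c*X[0]-s*X[1],x[1]+s*X[0]+c*X[1],X[2]]
        print(n,th,np.round(proj(p,W),1),np.round(W,4))
go(.69,.05,.25,.0985)
E
```

```text
sc 0.89 371.896 191.814
sc 2.1 [372.8 190.8] [0.6749 0.0495 0.2082]
sc 2.2 [374.9 195.6] [0.6857 0.0506 0.2011]
sc 2.3 [376.8 200.6] [0.6958 0.0516 0.1929]
si 0.76 199.07999999999998 220.70999999999998
si 0.71 273.784 262.79400000000004
si 2.1 [201.7 217.4] [0.6749 0.0495 0.2082]
si 2.2 [196.9 220.1] [0.6857 0.0506 0.2011]
si 2.3 [192.5 223.2] [0.6958 0.0516 0.1929]
wr 0.67 490.392 233.814
wr 2.1 [487.9 236.3] [0.6749 0.0495 0.2082]
wr 2.2 [496.3 232.9] [0.6857 0.0506 0.2011]
wr 2.3 [502.2 229.3] [0.6958 0.0516 0.1929]
t 26.17 tool [0.5267 0.035  0.2429] yaw 0.096 tilt [-0.004  0.    -1.   ] q6 -0.13 | turn deg -0.1 then shift xyz mm [164.    1.2  -7.1] F [-0.6  0.7 -0. ] op 0.0419
```

View pics/o1.png

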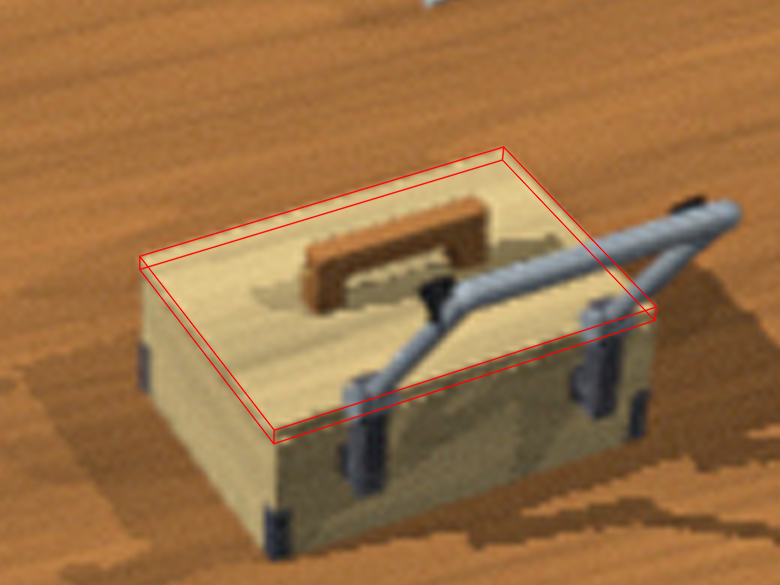

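View pics/o2.png

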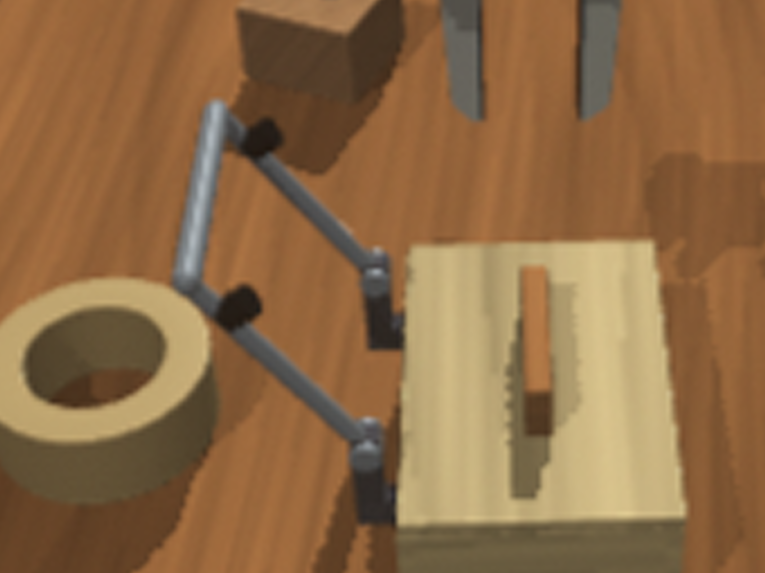

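View pics/w9.png

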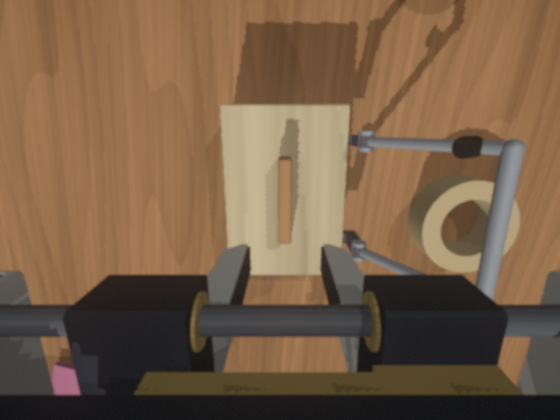

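{"op": "jog_arm", "data": {"commands": [0.0,0.02,0,-0.007,0,0.0,0.035,0,0,0,0.0,0.035,0,0,0,0.0,0.035,0,0,0,0.0,0.02,0,0,0,0.0,0.0095,0,0,0,0.0,0,0,0,0,0.0,0,0,0,0], "grip_force": 10}}

```text
t: 26.83
tool_pos: [0.6809, 0.0499, 0.2499]
orientation: [-3.138, -0.151, 0.005]
force: [-0.4, 0.3, -0.4]
opening: 0.0462
```

```bash
python3 - <<'E'
from h import *
go(.6805,.05,.1925,.0985)
b=robot.read_camera('side');crop(b,205,215,60,6,'p2.png');a=robot.read_camera('scene');crop(a,370,185,60,6,'p1.png')
E
```

```text
t 26.83 tool [0.6809 0.0499 0.2499] yaw 0.096 tilt [-0.003 -0.    -1.   ] q6 -0.1 | turn deg -0.1 then shift xyz mm [-0.4 -0.2 57.4] F [-0.4  0.3 -0.4] op 0.0462
```

View pics/p2.png

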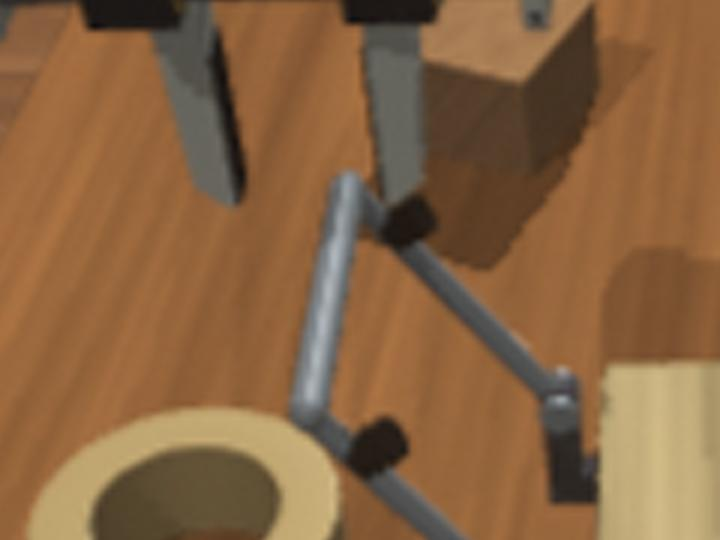

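View pics/p1.png

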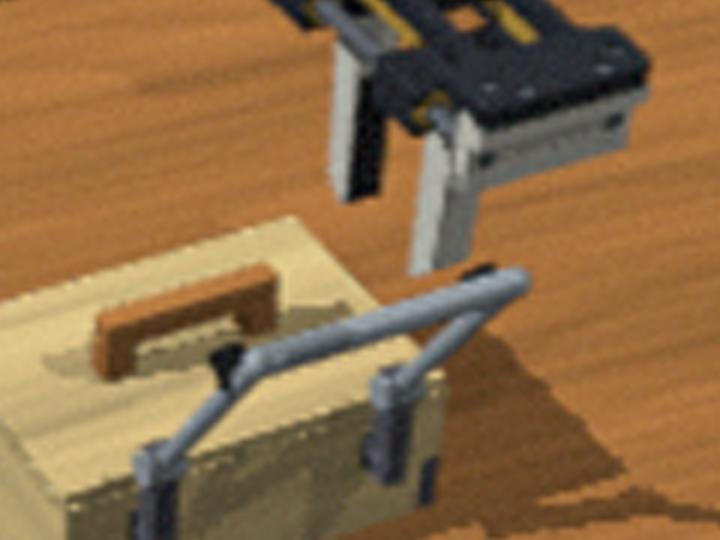

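{"op": "jog_arm", "data": {"commands": [0.0,0,0,0.015,0,0.0,0,0,0.015,0,0.0,0,0,0.008,0,0.0,0,0,0,0]}}

```text
t: 27.27
tool_pos: [0.6796, 0.0498, 0.2116]
orientation: [-3.138, -0.151, 0.007]
force: [-0.5, -0.1, -0.1]
opening: 0.0464
```

```bash
python3 - <<'E'
from h import *
go(.6805,.05,.1925,.0985)
b=robot.read_camera('side');crop(b,205,215,60,6,'p2.png')
a=robot.read_camera('scene');crop(a,370,185,60,6,'p1.png')
E
```

```text
t 27.27 tool [0.6796 0.0498 0.2116] yaw 0.096 tilt [-0.004 -0.    -1.   ] q6 -0.1 | turn deg -0.1 then shift xyz mm [ 0.9 -0.1 19.1] F [-0.5 -0.1 -0.1] op 0.0464
```

View pics/p2.png

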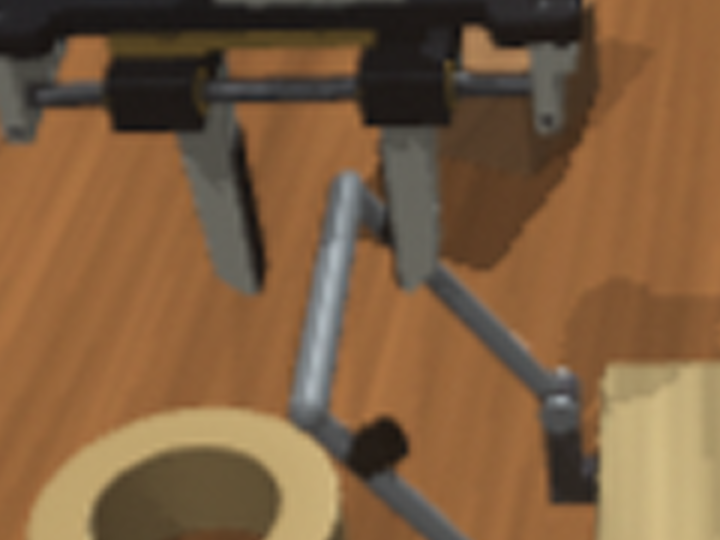

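View pics/p1.png

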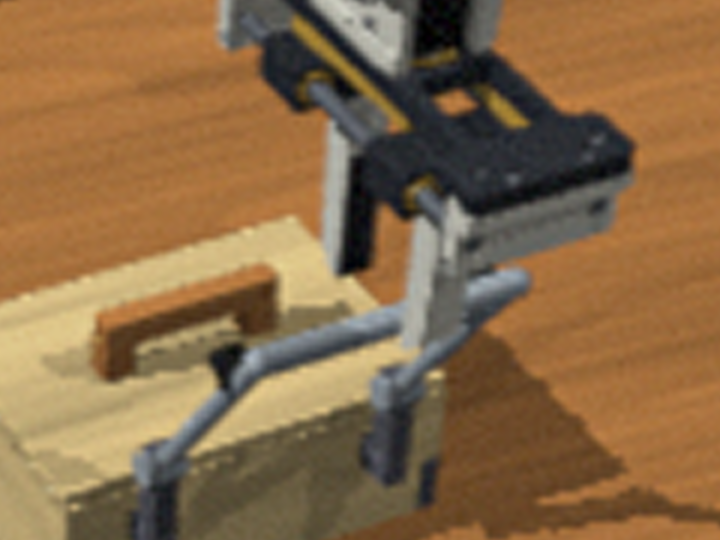

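{"op": "jog_arm", "data": {"commands": [0.0,0,0,0.01,0,0.0,0,0,0.009,0,0.0,0,0,0,0,0.9,0,0,0,0,0.9,0,0,0,0,0.9,0,0,0,0,0.9,0,0,0,0,0.9,0,0,0,0,0.9,0,0,0,0,0.9,0,0,0,0,0.9,0,0,0,0], "grip_force": 10}}

```text
t: 28.28
tool_pos: [0.6817, 0.0499, 0.1954]
orientation: [3.138, 0.151, 0.001]
force: [-0.3, -0.0, 1.1]
opening: 0.0123
```

```bash
python3 - <<'E'
from h import *
go(.6805,.05,.1925,.0985)
x=np.array([.528,.035,.0985]);c,s=np.cos(x[2]),np.sin(x[2])
st=robot.read_state();d=st["tool_pos"][:2]-x[:2];X=d@[c,s];print("case x of grip",X, "theta",np.arccos((.082-X)/.13), "z bar",.096+.13*np.sin(np.arccos((.082-X)/.13)))
E
```

```text
t 28.28 tool [0.6817 0.0499 0.1954] yaw 0.096 tilt [ 0. -0. -1.] q6 -0.1 | turn deg -0.1 then shift xyz mm [-1.2 -0.2  2.9] F [-0.3 -0.   1.1] op 0.0123
case x of grip 0.154411054226111 theta 2.1615752697292994 z bar 0.20396591696393457
```

{"op": "jog_arm", "data": {"commands": [0.5,0,0,0,0,0.5,0,0,0,0,0.5,0,0,0.0035,0,0.5,0,0,0,0,0.9,0,0,0,0,0.9,0,0,0,0,0.9,0,0,0,0,0.9,0,0,0,0,0.9,0,0,0,0], "grip_force": 10}}

```text
t: 29.03
tool_pos: [0.6816, 0.0499, 0.1915]
orientation: [-3.138, -0.151, 0.0]
force: [0.4, -0.1, -1.4]
opening: 0.0127
```

```bash
cat > bail.py <<'E'
from h import *
x=np.array([.528,.035,.0985]);c,s=np.cos(x[2]),np.sin(x[2])
st=robot.read_state();go(.6805,.05,.1925,.0985,st)
d=st["tool_pos"][:2]-x[:2];X=d@[c,s];th=np.arctan2(st["tool_pos"][2]+.0125-.096,.082-X);print("case x",X,"theta",th,"r",np.hypot(st["tool_pos"][2]+.0125-.096,.082-X))
E
python3 bail.py; python3 -c "
import numpy as np
f=np.linspace(2.16,0,28)
x=82-130*np.cos(f);z=130*np.sin(f)
for a,b,c,d,e in zip(f[1:],np.diff(x),-np.diff(z),x[1:],z[1:]+96):print(round(a,2),round(b,1),round(c,1),round(d,1),round(e,1))"
```

```text
t 29.03 tool [0.6816 0.0499 0.1915] yaw 0.096 tilt [-0.  0. -1.] q6 -0.1 | turn deg -0.1 then shift xyz mm [-1.1 -0.2 -1. ] F [ 0.4 -0.1 -1.4] op 0.0127
case x 0.1542905066216035 theta 2.1606479592052623 r 0.12996332763252924
2.08 -8.9 -5.4 145.4 209.5
2.0 -9.3 -4.7 136.1 214.2
1.92 -9.6 -3.9 126.5 218.2
1.84 -9.9 -3.2 116.6 221.3
1.76 -10.1 -2.4 106.4 223.7
1.68 -10.3 -1.5 96.2 225.2
1.6 -10.4 -0.7 85.8 225.9
1.52 -10.4 0.1 75.4 225.8
1.44 -10.4 0.9 65.0 224.9
1.36 -10.2 1.8 54.8 223.1
1.28 -10.1 2.6 44.7 220.5
1.2 -9.8 3.4 34.9 217.2
1.12 -9.5 4.2 25.4 213.0
1.04 -9.2 4.9 16.2 208.1
0.96 -8.7 5.6 7.4 202.5
0.88 -8.3 6.3 -0.8 196.2
0.8 -7.7 6.9 -8.6 189.3
0.72 -7.2 7.5 -15.7 181.7
0.64 -6.5 8.1 -22.3 173.6
0.56 -5.9 8.6 -28.1 165.1
0.48 -5.2 9.0 -33.3 156.0
0.4 -4.4 9.4 -37.7 146.6
0.32 -3.7 9.7 -41.4 136.9
0.24 -2.9 10.0 -44.3 126.9
0.16 -2.1 10.2 -46.3 116.7
0.08 -1.2 10.3 -47.6 106.4
0.0 -0.4 10.4 -48.0 96.0
```

{"op": "jog_arm", "data": {"commands": [0.9,-0.0045,0,-0.0028,0,0.9,-0.0045,0,-0.0026,0,0.9,-0.0093,0,-0.0047,0,0.9,-0.0096,0,-0.0039,0,0.9,-0.0099,0,-0.0032,0,0.9,-0.0101,0,-0.0024,0,0.9,-0.0103,0,-0.0015,0,0.9,-0.0104,0,-0.0007,0,0.9,-0.0104,0,0.0001,0,0.9,0,0,0,0]}}

```text
t: 29.87
tool_pos: [0.602, 0.0422, 0.2152]
orientation: [3.138, 0.151, 0.003]
force: [-2.8, 0.3, 6.4]
opening: 0.0126
```

```bash
python3 bail.py; python3 -c "
from h import *
a=robot.read_camera('scene');crop(a,350,185,60,6,'q1.png')"
```

```text
t 29.87 tool [0.602  0.0422 0.2152] yaw 0.096 tilt [ 0.002 -0.    -1.   ] q6 -0.11 | turn deg -0.1 then shift xyz mm [78.9 -0.1 22.7] F [-2.8  0.3  6.4] op 0.0126
case x 0.07437904425907806 theta 1.5129738388149654 r 0.13187263927798715
```

View pics/q1.png

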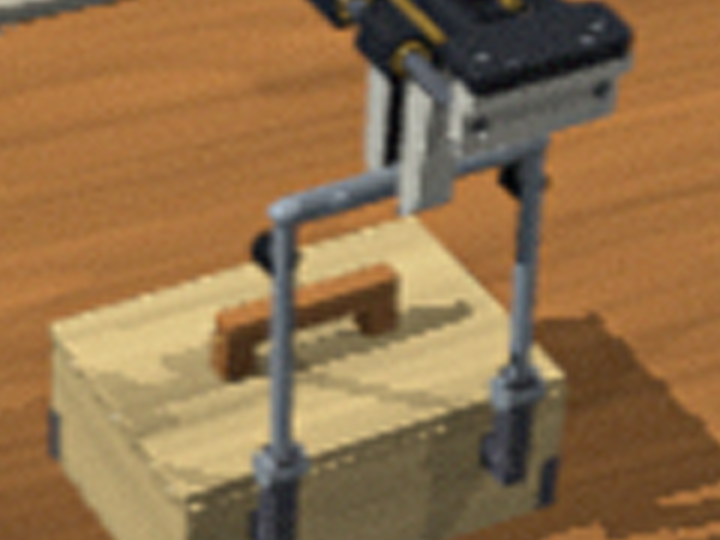

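{"op": "jog_arm", "data": {"commands": [0.9,-0.0104,0,0.001,0,0.9,-0.0102,0,0.0018,0,0.9,-0.0101,0,0.0026,0,0.9,-0.0098,0,0.0034,0,0.9,-0.0095,0,0.0042,0,0.9,-0.0092,0,0.0049,0,0.9,-0.0087,0,0.0056,0,0.9,-0.0083,0,0.0063,0,0.9,-0.0077,0,0.0069,0,0.9,-0.0072,0,0.0075,0,0.9,-0.0065,0,0.0081,0,0.9,-0.0059,0,0.0086,0,0.9,-0.0052,0,0.009,0,0.9,-0.0044,0,0.0094,0,0.9,0,0,0,0]}}

```text
t: 31.17
tool_pos: [0.4897, 0.0314, 0.132]
orientation: [-3.138, -0.151, 0.001]
force: [4.6, 0.7, -5.0]
opening: 0.0127
```

```bash
python3 bail.py; python3 -c "
from h import *
a=robot.read_camera('scene');crop(a,340,200,60,6,'q2.png')
b=robot.read_camera('side');crop(b,272,250,60,6,'q3.png')"
```

```text
t 31.17 tool [0.4897 0.0314 0.132 ] yaw 0.096 tilt [-0.001  0.    -1.   ] q6 -0.14 | turn deg -0.1 then shift xyz mm [191.7   0.3 -60.5] F [ 4.6  0.7 -5. ] op 0.0127
case x -0.0384968759967154 theta 0.3827974892318374 r 0.1298984928288666
```

View pics/q2.png

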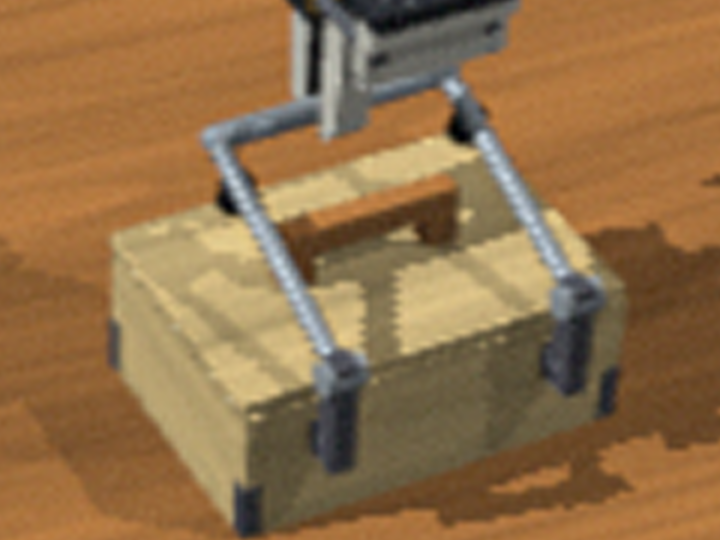

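View pics/q3.png

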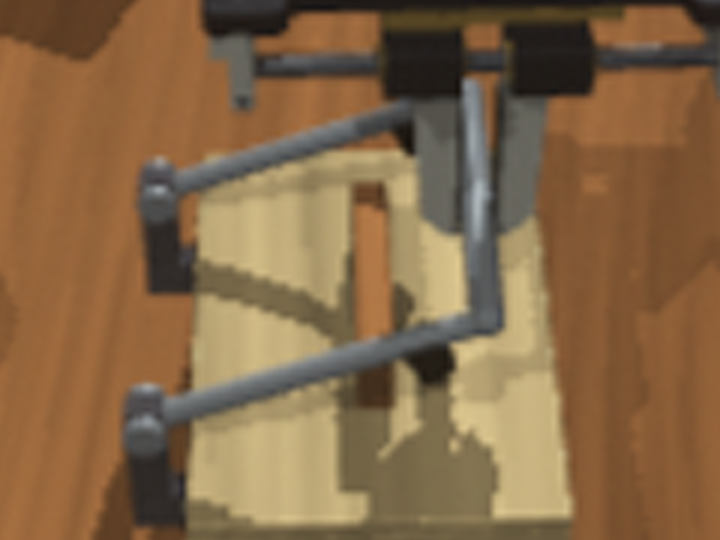

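{"op": "jog_arm", "data": {"commands": [0.9,-0.0037,0,0.0097,0,0.9,-0.0029,0,0.01,0,0.9,-0.0021,0,0.0102,0,0.9,-0.0006,0,0.005,0,0.9,-0.0006,0,0.005,0,0.9,-0.0002,0,0.004,0,0.9,0,0,0,0]}}

```text
t: 31.85
tool_pos: [0.4814, 0.0305, 0.0892]
orientation: [-3.138, -0.151, -0.005]
force: [9.6, 1.6, -2.1]
opening: 0.0126
```

```bash
python3 bail.py
```

```text
t 31.85 tool [0.4814 0.0305 0.0892] yaw 0.096 tilt [ 0.003  0.    -1.   ] q6 -0.14 | turn deg -0.1 then shift xyz mm [ 2.001e+02  2.000e-01 -1.033e+02] F [ 9.6  1.6 -2.1] op 0.0126
case x -0.04685149672476162 theta 0.044174267249535666 r 0.1289773172311345
```

{"op": "jog_arm", "data": {"commands": [0.9,0.0005,0,0.002,0,0.9,0.0005,0,0.002,0,0.9,0,0,0.001,0,0.9,0,0,0,0]}}

```text
t: 32.18
tool_pos: [0.4815, 0.0303, 0.0857]
orientation: [3.138, 0.151, 0.001]
force: [-0.8, 0.6, 12.2]
opening: 0.0122
```

```bash
python3 bail.py; python3 -c "
from h import *
a=robot.read_camera('scene');crop(a,340,200,60,6,'q4.png')
b=robot.read_camera('side');crop(b,272,250,60,6,'q5.png')"
```

```text
t 32.18 tool [0.4815 0.0303 0.0857] yaw 0.096 tilt [ 0. -0. -1.] q6 -0.14 | turn deg -0.1 then shift xyz mm [ 200.    -0.  -106.8] F [-0.8  0.6 12.2] op 0.0122
case x -0.046747246307968095 theta 0.016704856112131298 r 0.12876521199916902
```

View pics/q5.png

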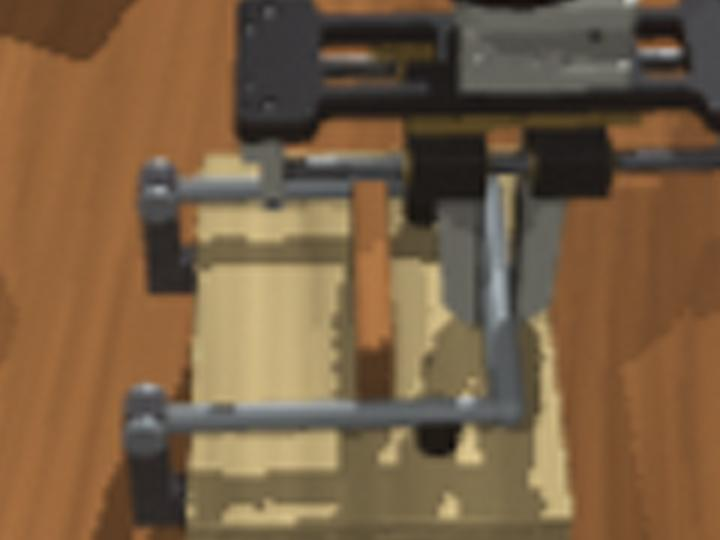

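{"op": "jog_arm", "data": {"commands": [0.3,0,0,0,0,0.3,0,0,0,0,0.3,0,0,0,0,0.3,0,0,0,0,0.3,0,0,-0.01,0,0.3,0,0,-0.02,0,1,0,0,-0.02,0,1,0,0,0,0,1,0,0,0,0,1,0,0,0,0,1,0,0,0,0,1,0,0,0,0]}}

```text
t: 33.28
tool_pos: [0.4805, 0.0306, 0.134]
orientation: [-3.138, -0.151, 0.003]
force: [0.3, -0.4, 0.6]
opening: 0.0007
```

```bash
python3 bail.py; python3 -c "
from h import *
a=robot.read_camera('scene');crop(a,340,200,60,6,'q4.png')
b=robot.read_camera('side');crop(b,272,250,60,6,'q5.png')"
```

```text
t 33.28 tool [0.4805 0.0306 0.134 ] yaw 0.096 tilt [-0.002  0.    -1.   ] q6 -0.14 | turn deg -0.1 then shift xyz mm [201.    0.3 -58.5] F [ 0.3 -0.4  0.6] op 0.0007
case x -0.0477384981269452 theta 0.3710412015194062 r 0.13921181691733264
```

View pics/q4.png

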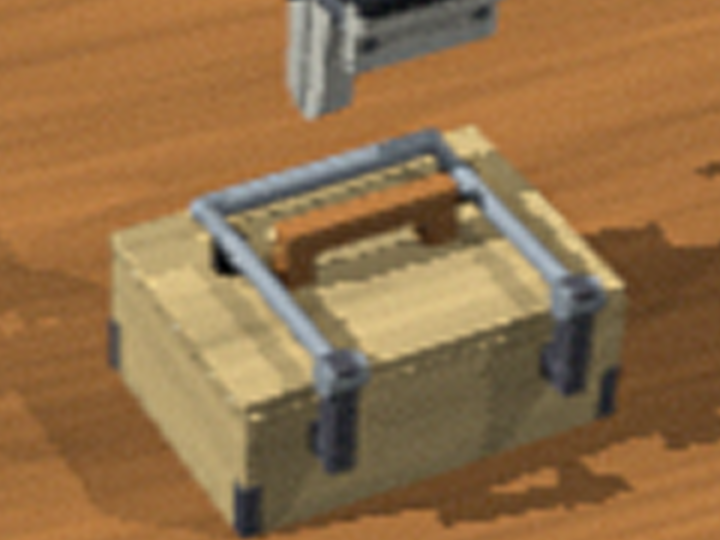

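View pics/q5.png

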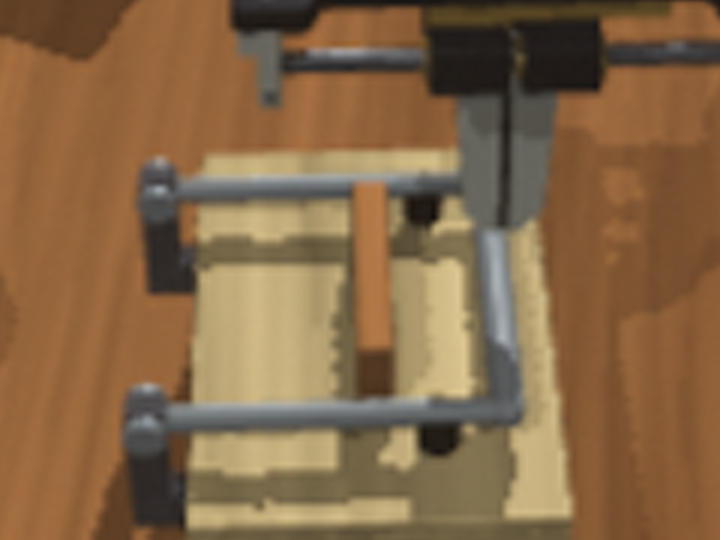

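{"op": "jog_arm", "data": {"commands": [1,0,0,0.012,0,1,0,0,0.012,0,1,0,0,0.004,0,1,0,0,0.002,0,1,0,0,0.001,0,1,0,0,0,0,1,0,0,0,0]}}

```text
t: 33.97
tool_pos: [0.4816, 0.0305, 0.1044]
orientation: [3.138, 0.151, 0.001]
force: [0.2, 0.5, -0.0]
opening: 0.0003
```

{"op": "jog_arm", "data": {"commands": [1,0,0,0.0015,0,1,0,0,0.001,0,1,0,0,0,0,1,0,0,0,0]}}

```text
t: 34.3
tool_pos: [0.4817, 0.0305, 0.1021]
orientation: [3.138, 0.151, 0.001]
force: [-0.2, -0.9, 3.0]
opening: 0.0003
```

{"op": "jog_arm", "data": {"commands": [1,0,0,0.001,0,1,0,0,0.001,0,1,0,0,0,0,1,0,0,0,0]}}

```text
t: 34.63
tool_pos: [0.4818, 0.0305, 0.1018]
orientation: [3.138, 0.151, 0.002]
force: [-9.2, 0.7, 17.9]
opening: 0.0004
```

{"op": "jog_arm", "data": {"commands": [1,0,0,-0.002,0,1,0,0,-0.01,0,1,0,0,-0.03,0,1,0,0,-0.04,0,1,0,0,-0.04,0,1,0,0,-0.04,0,1,0,0.03,0,0,1,0,0.04,0,0,1,0,0.04,0,0,1,0,0.04,0,0,1,0,0.03,0,0,1,0,0,0,0,1,0,0,0,0]}}

```text
t: 35.72
tool_pos: [0.4983, -0.1501, 0.2616]
orientation: [-3.138, -0.146, 0.001]
force: [-0.3, 0.5, 1.1]
opening: 0.0007
```

```bash
python3 -c "
from h import *
s=robot.read_state();print(s['t'],s['tool_pos'])
a=robot.read_camera('scene');cv2.imwrite('pics/z1.png',a['img']);crop(a,340,210,60,6,'z3.png',box(.528,.035,.0985,.136,.196,.072,.08))
b=robot.read_camera('side');cv2.imwrite('pics/z2.png',b['img'])
x=np.array([.528,.035,.0985]);c,s=np.cos(x[2]),np.sin(x[2])
for n,p in(('sc',a),('si',b)):
    for r in robot.pinpoint('bail_bar',p)[:2]: print(n,r['score'],r['position'][1]*560,r['position'][0]*420)
    for th in (0,.05,.1):
        X=np.array([.082-.13*np.cos(th),0,.096+.13*np.sin(th)]);W=[x[0]+c*X[0],x[1]+s*X[0],X[2]];print(th,proj(p,W))
"
```

```text
35.7167 [ 0.49827002 -0.1500884   0.26160335]
sc 0.89 332.024 185.01
0 [332.2625911  183.46382336]
0.05 [332.38608496 181.65335367]
0.1 [332.56558068 179.90006521]
si 0.85 293.32800000000003 255.696
0 [294.16688181 253.04122966]
0.05 [294.17593124 251.01066798]
0.1 [294.04126287 248.97049789]
```

View pics/z1.png

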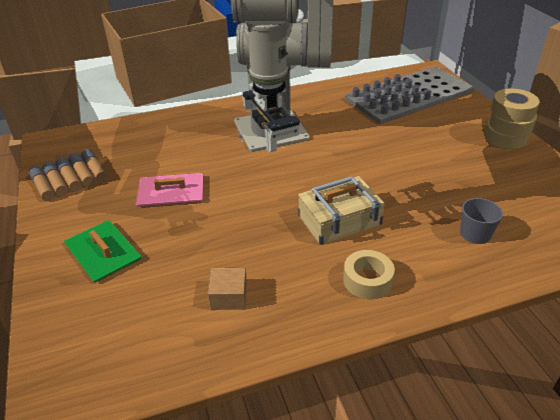

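View pics/z2.png

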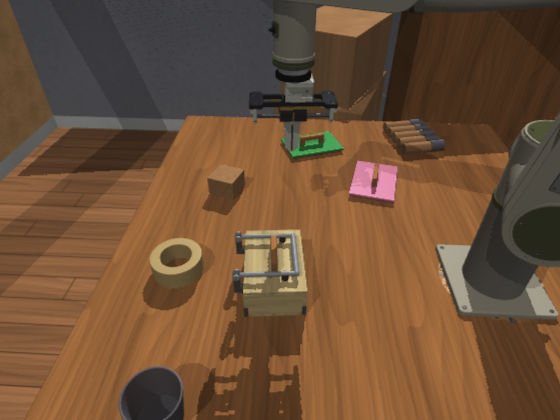

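View pics/z3.png

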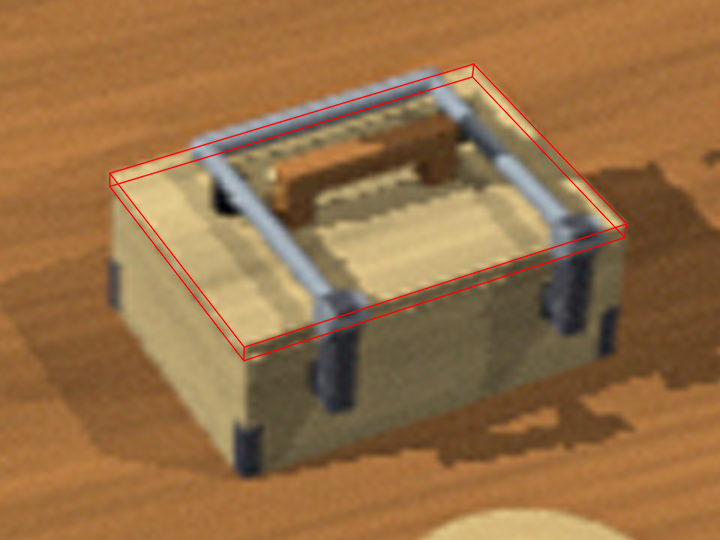

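Both pictures show the bail closed, at or below the predicted angle for 0. The lid is flush all round, the other objects have not moved, and the gripper is clear. I'm handing the job in.

```bash
python3 -c "
from plant import robot
print(robot.close_job())"
```

```text
the job is handed in; nothing more can be done
None
```

The job is done and handed in at about 36 s of the 72 s allowed; the hand-in gives no verdict.

- **Carton lowered:** I tipped it onto its side with a light pivoting grip and let go once it lay flat. During the first degrees of tipping the foot slid several centimetres along the bench. I cut the grip to 3 N and the foot stayed put from there; the carton never toppled.
- **Carton in the case:** I took it again at its middle and laid it flat in the case. Pictures after release show it flat, with room on all sides.
- **Lid:** I chose the plain plywood lid and left the green and pink look-alikes alone. It stopped firmly at the height where the battens should be fully seated. The later pictures agree with the predicted seated outline.
- **Bail:** I swung it over by gripping the cross-bar, then pressed on the bar from above. It stopped dead at about 18 N with its top at 0.1018 m, against 0.1025 m expected when closed.

In the last pictures the bar shows about 1.5 to 2.5 pixels lower than predicted for angle 0. That is within the camera calibration error, and it is on the closed side rather than open. The tape, squat carton and tub stood where they started, and the gripper was clear of everything.

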